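# Weigh down a freshly glued phone screen

## Task

The closed phone's black screen has just been glued: lay the pressing plate flat and centred on it, lengthwise along the phone, then stand the three weights upright along the plate's middle line: first the square one in the centre, then the large round one at the earpiece end and the small round one at the home-button end, rims about level with the plate's ends. Set all down gently, the glass is fragile. Do not touch the opened phone, and leave the multimeter, bottle and screwdriver where they are.

Things in the scene. Friction and masses are not known exactly. Their poses are not given: they have to be found in the camera images.
- phone_glued: Closed phone: white, 144 x 71 mm, black screen 112 x 65 mm, clamped between two end blocks in a blue base 184 x 86 x 6 mm fixed to the bench. Origin: centre of the base's underside, on the bench. +x: earpiece end (thin grey slot 12 x 2 mm); -x: home-button end (dark bar 26 x 9 mm). Glass and end blocks are 14 mm above the bench. Any heading.
- phone_open: The opened phone, to be left alone: an equal fixed blue base and end blocks, holding a phone without a screen, with a dark battery, blue circuit boards and metal shields on show. Top about 15 mm above the bench. Origin and axes as for the closed phone.
- plate: Pressing plate, loose: a flat aluminium bar 120 (x) x 56 (y) x 12 (z) mm with a thin rubber underside, 0.2 kg. Origin: centre of its underside; x along its length. The two ends are alike. When it lies on the closed phone its underside is 14 mm and its upper face 26 mm above the bench.
- weight_large: Large round steel weight: a cylinder 36 mm across and 26 mm high with a narrower knob (20 mm across, on a 12 mm neck), 42 mm high in all, about 0.21 kg. Origin: centre of its underside, z up. Its place on the plate is at the earpiece end, its centre 42 mm from the phone's centre along the phone's length.
- weight_small: Small round steel weight: a cylinder 24 mm across and 20 mm high with a narrower knob (14 mm across), 34 mm high in all, about 0.08 kg. Origin: centre of its underside, z up. Its place on the plate is at the home-button end, its centre about 42 to 48 mm from the phone's centre along the phone's length.
- weight_square: Square steel weight: a block 32 x 32 mm and 22 mm high with a round knob (18 mm across), 36 mm high in all, about 0.19 kg. Origin: centre of its underside; x and y are square to its sides, z up. Its place is the centre of the plate, turned any way.
- multimeter: Bystander: hand-held multimeter lying on its back, black with red ends, 79 x 154 mm (x, y), 43 mm high with its knob. Origin: centre of its underside.
- bottle: Bystander: small amber bottle, 42 mm across, 85 mm high, standing. Origin: centre of its underside.
- driver: Bystander: screwdriver, 150 mm long, lying on the bench. Its x axis runs along it from handle to tip.
Not all that is in view belongs to the job. Leave any purple look-alike of the weight_small alone.

How it is judged:
On the way, in this order (a step that is already met when the one before it is completed fails the run):
1. the plate lies flat and centred on the closed phone, let go, with no weight on it (x of plate in the frame of phone_glued between -0.01 and 0.01 m and y of plate in the frame of phone_glued between -0.01 and 0.01 m and z of plate in the frame of phone_glued between 0.011 and 0.017 m and angle between the x axis of plate and the x axis of phone_glued, either way round below 0.17 rad and contact force between plate and the fingers below 0.1 N and contact force between each of weight_large, weight_small, weight_square and plate below 0.05 N), for 0.2 s.
2. the square weight stands in the centre of the plate, let go, before either round weight is on the plate (x of plate in the frame of phone_glued between -0.01 and 0.01 m and y of plate in the frame of phone_glued between -0.01 and 0.01 m and z of plate in the frame of phone_glued between 0.011 and 0.017 m and angle between the x axis of plate and the x axis of phone_glued, either way round below 0.17 rad and x of weight_square in the frame of phone_glued between -0.013 and 0.013 m and y of weight_square in the frame of phone_glued between -0.012 and 0.012 m and z of weight_square in the frame of phone_glued between 0.023 and 0.029 m and angle between weight_square's own z axis and vertical below 0.1 rad and contact force between weight_square and the fingers below 0.1 N and contact force between each of weight_large, weight_small and plate below 0.05 N), for 0.2 s.
At the end, for the whole second after the job is handed in: On the closed phone lies the plate, within 10 mm of its centre and 10 degrees of its length; on it, upright, released and still, stand the square weight in the centre and the large and small round ones 42 mm towards the earpiece and home-button ends, each within 13 mm along and 12 mm across (x of plate in the frame of phone_glued between -0.01 and 0.01 m and y of plate in the frame of phone_glued between -0.01 and 0.01 m and z of plate in the frame of phone_glued between 0.011 and 0.017 m and angle between the x axis of plate and the x axis of phone_glued, either way round below 0.17 rad and linear speed of each of plate, weight_large, weight_small, weight_square below 0.02 m/s and angular speed of each of plate, weight_large, weight_small, weight_square below 0.2 rad/s and x of weight_large in the frame of phone_glued between 0.029 and 0.055 m and y of weight_large in the frame of phone_glued between -0.012 and 0.012 m and z of weight_large in the frame of phone_glued between 0.023 and 0.029 m and angle between each of weight_large, weight_small, weight_square's own z axis and vertical below 0.1 rad and contact force between each of weight_large, weight_small, weight_square and the fingers below 0.1 N and x of weight_small in the frame of phone_glued between -0.055 and -0.029 m and y of weight_small in the frame of phone_glued between -0.012 and 0.012 m and z of weight_small in the frame of phone_glued between 0.023 and 0.029 m and x of weight_square in the frame of phone_glued between -0.013 and 0.013 m and y of weight_square in the frame of phone_glued between -0.012 and 0.012 m and z of weight_square in the frame of phone_glued between 0.023 and 0.029 m); the robot touches nothing.
It fails at once if the opened phone or its base is touched (contact force between phone_open and anything else above 1 N).
It fails at once if the glass is hit or pressed hard (over 60 N) (contact force between phone_glued and anything else above 60 N).
It fails at once if the plate or a weight is dropped onto the phone from over about 13 mm (falls freely, faster than 0.5 m/s) ((horizontal distance between plate and phone_glued below 0.09 m and contact force between plate and the fingers below 0.05 N and linear speed of plate above 0.5 m/s) or (horizontal distance between weight_large and phone_glued below 0.09 m and contact force between weight_large and the fingers below 0.05 N and linear speed of weight_large above 0.5 m/s) or (horizontal distance between weight_small and phone_glued below 0.09 m and contact force between weight_small and the fingers below 0.05 N and linear speed of weight_small above 0.5 m/s) or (horizontal distance between weight_square and phone_glued below 0.09 m and contact force between weight_square and the fingers below 0.05 N and linear speed of weight_square above 0.5 m/s)).
It fails at once if the multimeter, bottle or screwdriver is moved by more than 15 mm (distance of any of multimeter, bottle, driver from where it was at the start of the episode above 0.015 m).
It also fails if it takes over 115 s, if anything falls off the work surface, if the arm or the gripper's body presses on something with over 40 N, if the wrist force passes 120 N, or if a joint passes its speed limit or range.

## Robot

A 7-joint arm with a two-finger parallel gripper is mounted at the origin on the work surface. World frame = base frame: x ahead of the robot, y to its left, z up, the work surface at z = 0. Lengths are in m, angles in rad, forces in N, time in s.
With the tool pointing down it reaches from about 0.4 to 0.85 m from the base axis. Payload 10.4 kg.
Tool frame: the origin (TCP) lies at the very end of the fingers, on their centre line; the grasp point (between the pads) lies 19 mm behind it; z points along the fingers, y is the direction in which the jaws open and shut (so a half turn about z gives the same grasp; the last joint's range is limited). The gripper opens to 87 mm and grips with 3 to 60 N. Pads are 19 mm wide; open, the fingers measure 117 mm over their backs; the gripper's body (75 mm by 190 mm) begins 51 mm behind the grasp point.
Start: joints at [1.191, 0.332, -0.065, 1.46, 0.022, 1.35, -0.088], TCP at [0.218, -0.586, 0.189] pointing down, gripper open.
Joint ranges: [-2.6, 2.6], [-0.5, 2.12], [-1.47, 1.34], [0.16, 2.42], [-1.27, 4.41], [0.06, 2.06], [-2.6, 2.6]. Speed limits (rad/s): [2.22, 2.22, 2.79, 2.79, 3.14, 3.14, 3.14].

## Interface

Orientations are given as a unit quaternion [x, y, z, w].
In Python, from bench import r, eyes, job gives the robot as it stands. The module is installed in compiled form; this text tells all that it offers.
- The arm moves only by the tool play_rows, never from a script. Its argument "motion" is a list of rows, each a list of 7 numbers: the shift along the tool's x, y, z as a fraction of full scale, then the turn, a rotation vector about the tool's x, y, z as a fraction of full scale, then the opening in per cent of the stroke, from 0 (shut) to 100 (fully open). A call has 1 to 5 rows; each row is the pose to reach, as a shift and turn from the pose commanded when the call began, along the tool's axes at that moment; what a row does not reach only later rows make up. Full scale, the value 1, is 0.2 m for a shift and 90 degrees for a turn. A row lasts 1/8 s, in which the tool goes at most 62.5 mm and 10.7 degrees, less where a joint would pass 70% of its speed; a pose out of reach is approached as far as the arm can. A call with a number of a shift or a turn outside -1 to 1 is refused whole. A call with a gripper value outside its range is refused whole. The fingers move at their own pace and stop on an object; "squeeze" is the grip in N (left out, the last holds). Time passes only in rows, so rows that repeat a pose let the fingers close. It gives the time, the measured TCP pose, the force and the opening at its end, in the units of the state.
- r.read_state(): the state, without advancing time (a new reading comes with each control period).
- eyes.camera(name): name is "scene" or "top" or "wrist"; returns a dict with "image" (480x640x3 uint8, red, green, blue), "mtx" (3x3 intrinsics, pixels), "R" (3x3) and "t" (3): a world point X has camera coordinates R X + t. Camera axes: x right, y down, z forward; pixel columns grow to the right and rows downward; lengths in m; the calibration is good to about 2 mm. A picture is of the moment at which its call begins. There is no depth.
- job.close_job(): hands the job in, once; it reports no verdict.
Trained networks look in a picture, given as the dict that the camera call returned (one of the last four; its "shot" number tells which), for a name from the list of things; names that differ only in an ending like _2 or _b are one class to them, and where a whole thing is asked for, a point or a joint stands for the part that bears it (a point fixed in the world has none). Each returns a list of dicts, best first, with "p" (0 to 1); they miss things now and then, are a little off and sometimes report something else, mostly with a low value. They report only what shows in the picture. A call takes as long as a camera call. They do not tell look-alikes from the thing itself.
- eyes.regions_of(picture, label): "region" (480x640 bool, what is visible of it) and "xy" ([column, row] in pixels, amid what is visible of it).
- eyes.landmark_of(picture, label): "xy" ([column, row] in pixels: a listed point, or the origin of a listed thing).
The state is a dict: "time": time; "joint_positions": joint angles; "joint_vel": joint speeds; "joint_torque": joint torques, N m; "ee_pos": TCP position; "eef_rot": TCP orientation; "ft_force": force on the tool from outside, world axes, zero at the start; "torque": the same for the moment, N m; "width": finger opening in m.
Only numpy, scipy, OpenCV 4.12 (cv2) and the standard library are available. Lean on these libraries where they do the work, as an engineer would, in place of code of your own. Each camera call takes 0.05 s, during which the arm holds its last target. There are 200 camera calls.

## Working session

There is one attempt and no reset: what is moved stays moved. The work goes in short steps, Python scripts to look and compute and a tool call to move; the robot and the scene stay as the last step left them, time stands still between calls to the robot, and variables do not carry over. Pictures are saved under pics/ and viewed, about 12 in all and at most 16, crops included, and the job is handed in when it is done.

Besides the shell and the picture viewer there is one more tool, called after "Emit:" as name(argument=value, ...), one argument or row to a line, values as JSON. play_rows: Moves the arm, as the interface text tells. Shift numbers are shares of 0.2 m and turn numbers shares of 90 degrees, none past 1 either way. Its arguments: {"type":"object","properties":{"motion":{"type":"array","items":{"type":"array","items":{"type":"number"}}},"squeeze":{"type":"number"}},"required":["motion"]}

```bash
mkdir -p pics; cat > h.py <<'E'
import numpy as np, cv2
from bench import r, eyes, job
from scipy.spatial.transform import Rotation as Ro
def pix2w(c,uv,z):
    d=c["R"].T@(np.linalg.inv(c["mtx"])@np.array([uv[0],uv[1],1.]))
    o=-c["R"].T@c["t"]; return o+d*(z-o[2])/d[2]
def w2pix(c,X):
    p=c["mtx"]@(c["R"]@np.array(X,float)+c["t"]); return p[:2]/p[2]
def save(c,n): cv2.imwrite("pics/"+n,c["image"][:,:,::-1])
def st():
    s=r.read_state(); print(round(s["time"],2),np.round(s["ee_pos"],4),np.round(Ro.from_quat(s["eef_rot"]).as_matrix(),3).tolist(),np.round(s["ft_force"],1),round(s["width"],4)); return s
E
python3 - <<'E'
from h import *
st()
for n in ["top","scene"]:
    c=eyes.camera(n); save(c,n+"0.png")
    print(n,np.round(-c["R"].T@c["t"],3))
    for l in ["phone_glued","phone_open","plate","weight_large","weight_small","weight_square","multimeter","bottle","driver"]:
        for f in (eyes.landmark_of,):
            print(l,[(np.round(d["xy"],1).tolist(),round(d["p"],2),np.round(pix2w(c,d["xy"],0)[:2],3).tolist()) for d in f(c,l)[:3]])
E
```

```text
0.0 [ 0.2182 -0.5852  0.1878] [[0.937, 0.349, -0.001], [0.349, -0.937, 0.001], [-0.0, -0.001, -1.0]] [ 0.3  0.7 -0. ] 0.0871
top [0.446 0.009 0.941]
phone_glued [([162.2, 286.0], 0.62, [0.51, 0.335])]
phone_open [([481.1, 270.2], 0.97, [0.525, -0.317])]
plate [([363.2, 309.2], 0.75, [0.452, -0.074])]
weight_large [([360.7, 228.7], 0.48, [0.618, -0.076])]
weight_small [([280.4, 289.0], 0.65, [0.497, 0.092]), ([284.5, 320.7], 0.59, [0.433, 0.085]), ([296.4, 348.8], 0.47, [0.377, 0.062])]
weight_square [([284.6, 222.4], 0.77, [0.635, 0.082])]
multimeter [([443.7, 148.7], 0.84, [0.784, -0.257])]
bottle [([190.3, 180.3], 0.75, [0.731, 0.279])]
driver [([320.6, 161.1], 0.61, [0.765, 0.003]), ([283.3, 224.7], 0.61, [0.63, 0.084])]
scene [0.997 0.767 0.6  ]
phone_glued [([460.3, 350.9], 0.97, [0.512, 0.336])]
phone_open [([281.5, 181.1], 0.77, [0.525, -0.325])]
plate [([357.5, 220.0], 0.87, [0.452, -0.081])]
weight_large [([287.6, 235.5], 0.84, [0.616, -0.091])]
weight_small [([404.6, 261.3], 0.71, [0.45, 0.095]), ([423.9, 242.7], 0.51, [0.375, 0.058]), ([384.8, 265.4], 0.48, [0.492, 0.089])]
weight_square [([317.5, 287.0], 0.74, [0.639, 0.091])]
multimeter [([190.0, 216.8], 0.98, [0.775, -0.254])]
bottle [([315.9, 377.9], 0.98, [0.741, 0.282])]
driver [([229.7, 279.8], 0.94, [0.774, -0.0])]
```

View pics/top0.png

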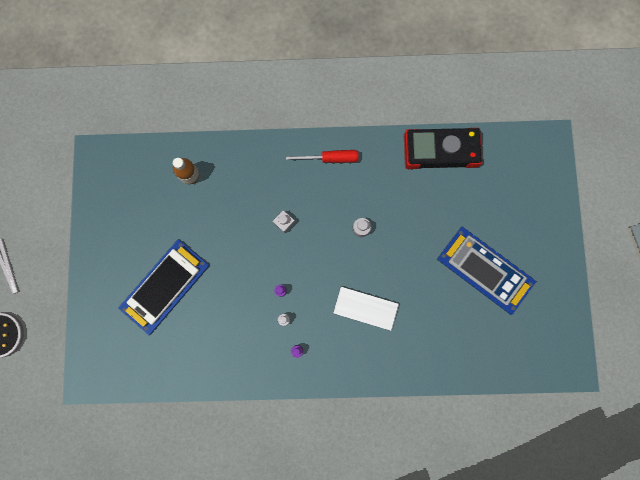

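View pics/scene0.png

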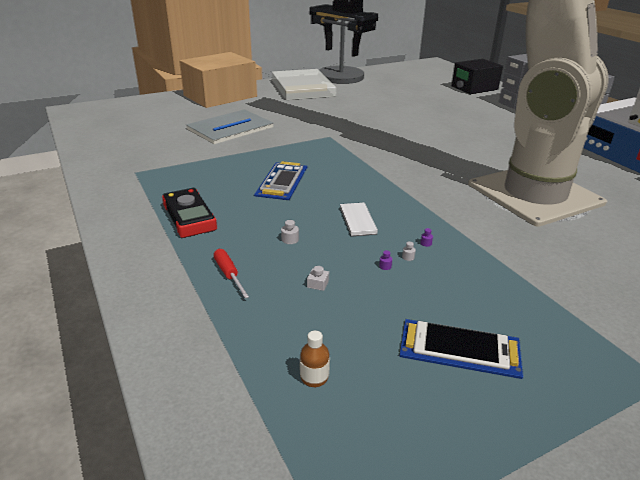

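Weight_small candidates: the purple ones at top (280,290) and (297,351), and the steel one at (284,320). I choose the steel one and check it in a crop. The closed phone is at (165,286), with the open one at (487,270).

```bash
python3 - <<'E'
from h import *
c=eyes.camera("top"); im=c["image"]
def rect(l,z):
    d=eyes.regions_of(c,l)[0]; m=d["region"].astype(np.uint8)
    (x,y),(w,h),a=cv2.minAreaRect(cv2.findNonZero(m)); 
    b=cv2.boxPoints(((x,y),(w,h),a)); W=np.array([pix2w(c,p,z)[:2] for p in b])
    e1,e2=W[1]-W[0],W[2]-W[1]; L=e1 if np.linalg.norm(e1)>np.linalg.norm(e2) else e2
    print(l,round(d["p"],2),"ctr",np.round(W.mean(0),4),"ang",round(np.degrees(np.arctan2(L[1],L[0])),1),"size",np.round([np.linalg.norm(e1),np.linalg.norm(e2)],4),np.round(d["xy"]))
for l,z in [("phone_glued",.008),("phone_open",.008),("plate",.012),("weight_large",.026),("weight_square",.022),("driver",.01)]: rect(l,z)
for d in eyes.regions_of(c,"weight_small"): print(d["p"],d["xy"],np.round(im[d["region"]].mean(0)),pix2w(c,d["xy"],.015))
a=cv2.resize(im[230:345,105:225],None,fx=3.3,fy=3.3,interpolation=2); b=cv2.resize(im[270:370,255:375],None,fx=3.3,fy=3.8,interpolation=2)
b=cv2.resize(b,(a.shape[1],a.shape[0])); cv2.imwrite("pics/crop1.png",np.hstack([a,b])[:,:,::-1])
E
```

```text
phone_glued 0.73 ctr [0.5088 0.3303] ang -40.1 size [0.1851 0.0883] [159. 287.]
phone_open 0.69 ctr [ 0.5248 -0.3237] ang -130.3 size [0.0873 0.1865] [482. 272.]
plate 0.72 ctr [ 0.4542 -0.0773] ang -107.7 size [0.058  0.1209] [363. 308.]
weight_large 0.8 ctr [ 0.6168 -0.0737] ang -46.3 size [0.0375 0.0329] [360. 229.]
weight_square 0.62 ctr [0.6334 0.0825] ang -136.9 size [0.0318 0.0336] [285. 223.]
driver 0.96 ctr [0.7726 0.0012] ang -91.8 size [0.1489 0.026 ] [336. 155.]
0.46 [283.1, 319.9] [172. 169. 172.] [0.43511641 0.08665765 0.015     ]
0.4 [282.0, 291.4] [114.  60. 146.] [0.49168945 0.08794393 0.015     ]
```

View pics/crop1.png

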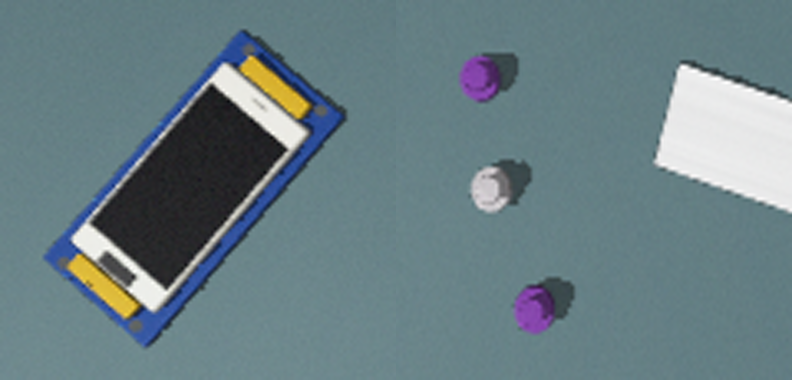

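```bash
cat >> h.py <<'E'
def go(x,y,z,hd):
    "whole delta in tool units to TCP x,y,z with tool y (jaw) axis heading hd deg, tool down"
    s=r.read_state(); R=Ro.from_quat(s["eef_rot"]).as_matrix(); d=np.array([x,y,z])-s["ee_pos"]
    h=np.radians(hd); Y=np.array([np.cos(h),np.sin(h),0]); Z=np.array([0,0,-1.]); T=np.c_[np.cross(Y,Z),Y,Z]
    rv=Ro.from_matrix(R.T@T).as_rotvec()/(np.pi/2)
    print("GO",np.round(R.T@d/0.2,3).tolist(),np.round(rv,3).tolist(),"dist",round(np.linalg.norm(d),3))
E
python3 -c "
from h import *
go(.454,-.0773,.16,-17.7)"
```

```text
GO [1.992, -1.97, 0.143] [0.0, 0.0, -0.576] dist 0.561
```

Emit:
play_rows(
  motion=[
    [0.2, -0.2, 0.0, 0, 0, 0, 100],
    [0.4, -0.4, 0.0, 0, 0, 0, 100],
    [0.6, -0.6, 0, 0, 0, 0, 100],
    [0.8, -0.8, 0, 0, 0, 0, 100],
    [1, -1, 0, 0, 0, 0, 100],
  ],
)

```text
time: 2.02
ee_pos: [0.3365, -0.3267, 0.1889]
eef_rot: [0.984, 0.177, 0.0, 0.0]
ft_force: [0.8, 0.1, 0.9]
width: 0.0876
```

Emit:
play_rows(
  motion=[
    [0.2, -0.2, 0.0, 0, 0, -0.1, 100],
    [0.4, -0.4, 0.1, 0, 0, -0.2, 100],
    [0.6, -0.6, 0.143, 0, 0, -0.35, 100],
    [0.8, -0.8, 0.143, 0, 0, -0.46, 100],
    [0.992, -0.97, 0.143, 0, 0, -0.576, 100],
  ],
)

```text
time: 2.65
ee_pos: [0.4546, -0.0754, 0.1603]
eef_rot: [0.814, 0.581, 0.0, 0.0]
ft_force: [1.0, -1.0, -0.2]
width: 0.0867
```

```bash
python3 - <<'E'
from h import *
st(); c=eyes.camera("wrist"); save(c,"w1.png"); st()
for d in eyes.regions_of(c,"plate"):
    m=d["region"].astype(np.uint8); b=cv2.boxPoints(cv2.minAreaRect(cv2.findNonZero(m)))
    W=np.array([pix2w(c,p,.012)[:2] for p in b]);e1,e2=W[1]-W[0],W[2]-W[1]
    print(d["p"],np.round(W.mean(0),4),np.degrees(np.arctan2(e1[1],e1[0])),np.linalg.norm(e1),np.linalg.norm(e2),np.round(b).tolist())
go(.454,-.0773,.16,-17.7)
E
```

```text
2.65 [ 0.4546 -0.0754  0.1603] [[0.325, 0.946, 0.001], [0.946, -0.325, -0.001], [-0.0, 0.001, -1.0]] [ 1.  -1.  -0.2] 0.0867
2.7 [ 0.4571 -0.0688  0.1607] [[0.309, 0.951, 0.003], [0.951, -0.309, 0.002], [0.003, 0.002, -1.0]] [-0.2  6.3 -0.1] 0.0873
0.72 [ 0.4551 -0.0796] -17.644152193049237 0.05494291059569715 0.12059836703294242 [[292.0, 161.0], [349.0, 160.0], [352.0, 276.0], [295.0, 277.0]]
GO [-0.03, -0.0, 0.003] [0.001, -0.001, -0.01] dist 0.006
```

View pics/w1.png

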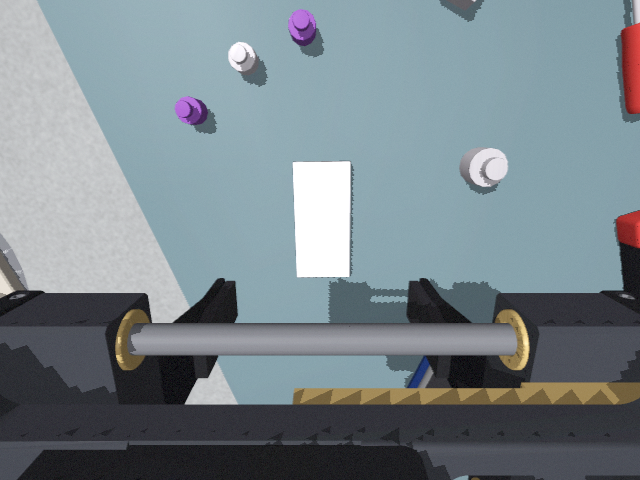

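Emit:
play_rows(
  motion=[
    [0, 0, 0, 0, 0, 0, 100],
    [0, 0, 0, 0, 0, 0, 100],
  ],
)

```text
time: 3.0
ee_pos: [0.4536, -0.0786, 0.16]
eef_rot: [0.817, 0.577, -0.0, 0.0]
ft_force: [0.4, 0.4, 0.2]
width: 0.0872
```

```bash
python3 -c "
from h import *
st(); go(.4547,-.0785,.003,-17.7)"
```

```text
3.0 [ 0.4536 -0.0786  0.16  ] [[0.334, 0.943, -0.0], [0.943, -0.334, -0.0], [-0.0, -0.0, -1.0]] [0.4 0.4 0.2] 0.0872
GO [0.003, 0.005, 0.785] [-0.0, 0.0, -0.02] dist 0.157
```

Emit:
play_rows(
  motion=[
    [0, 0, 0.25, 0, 0, -0.02, 100],
    [0.003, 0.005, 0.5, 0, 0, -0.02, 100],
    [0.003, 0.005, 0.68, 0, 0, -0.02, 100],
    [0.003, 0.005, 0.76, 0, 0, -0.02, 100],
    [0.003, 0.005, 0.785, 0, 0, -0.02, 100],
  ],
)

```text
time: 3.62
ee_pos: [0.455, -0.0777, 0.0029]
eef_rot: [0.807, 0.591, -0.0, -0.0]
ft_force: [-1.1, -0.7, 1.0]
width: 0.0869
```

Emit:
play_rows(
  motion=[
    [0, 0, 0, 0, 0, 0, 100],
    [0, 0, 0, 0, 0, 0, 50],
    [0, 0, 0, 0, 0, 0, 50],
    [0, 0, 0, 0, 0, 0, 50],
    [0, 0, 0, 0, 0, 0, 50],
  ],
  squeeze=25,
)

```text
time: 4.25
ee_pos: [0.4553, -0.0771, 0.0032]
eef_rot: [0.807, 0.591, 0.0, 0.0]
ft_force: [-0.1, -0.4, -0.7]
width: 0.0548
```

Emit:
play_rows(
  motion=[
    [0, 0, -0.1, 0, 0, 0, 50],
    [0, 0, -0.25, 0, 0, 0, 50],
    [0, 0, -0.4, 0, 0, 0, 50],
    [0, 0, -0.4, 0, 0, 0, 50],
  ],
)

```text
time: 4.75
ee_pos: [0.4567, -0.0774, 0.0851]
eef_rot: [0.807, 0.591, 0.001, 0.002]
ft_force: [0.8, 0.1, -0.5]
width: 0.0435
```

```bash
cat >> h.py <<'E'
def screen(c):
    d=eyes.regions_of(c,"phone_glued")[0]; m=cv2.dilate(d["region"].astype(np.uint8),np.ones((5,5)))
    dark=((c["image"].max(2)<60)&(m>0)).astype(np.uint8)
    n,lab,s,_=cv2.connectedComponentsWithStats(dark); k=1+np.argmax(s[1:,4])
    p=cv2.findNonZero((lab==k).astype(np.uint8)).reshape(-1,2)
    W=np.array([pix2w(c,q,.014)[:2] for q in p]).astype(np.float32)
    (x,y),(w,h),a=cv2.minAreaRect(W*1000); b=cv2.boxPoints(((x,y),(w,h),a)); e=[b[1]-b[0],b[2]-b[1]]; L=max(e,key=np.linalg.norm)
    print("screen",round(x,1),round(y,1),round(w,1),round(h,1),"ang",round(np.degrees(np.arctan2(L[1],L[0])),1),"mean",np.round(W.mean(0)*1000,1))
E
python3 - <<'E'
from h import *
st()
for n in ("top","scene"): screen(eyes.camera(n))
go(.511,.333,.16,50)
E
```

```text
4.75 [ 0.4567 -0.0774  0.0851] [[0.301, 0.954, 0.004], [0.954, -0.301, -0.001], [-0.0, 0.004, -1.0]] [ 0.8  0.1 -0.5] 0.0435
screen 509.4 330.4 62.1 109.4 ang -41.0 mean [509.1 330.4]
screen 509.0 330.7 63.7 110.0 ang -41.1 mean [509.1 331.8]
GO [2.04, -0.349, -0.389] [-0.001, -0.0, -0.75] dist 0.421
```

```bash
python3 - <<'E'
from h import *
c=eyes.camera("wrist"); save(c,"w2.png")
c=eyes.camera("scene"); cv2.imwrite("pics/s2.png",cv2.resize(c["image"][130:330,260:460],None,fx=3,fy=3)[:,:,::-1])
E
```

```text
(no output)
```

View pics/s2.png

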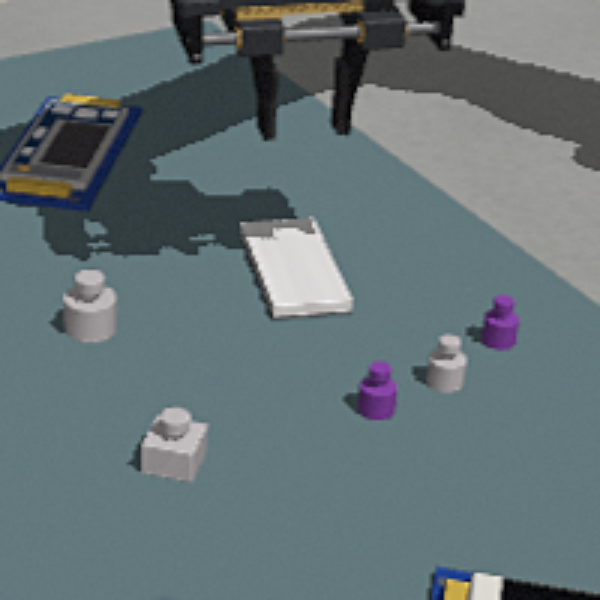

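```bash
cat >> h.py <<'E'
def plate(c,z=.012):
    for d in eyes.regions_of(c,"plate")[:2]:
        p=cv2.findNonZero(d["region"].astype(np.uint8)).reshape(-1,2)
        W=np.array([pix2w(c,q,z)[:2] for q in p]).astype(np.float32)
        (x,y),(w,h),a=cv2.minAreaRect(W*1000); b=cv2.boxPoints(((x,y),(w,h),a)); e=[b[1]-b[0],b[2]-b[1]]; L=max(e,key=np.linalg.norm)
        print("plate",round(d["p"],2),round(x,1),round(y,1),round(w,1),round(h,1),"ang",round(np.degrees(np.arctan2(L[1],L[0])),1),"mean",np.round(W.mean(0)*1000,1))
E
python3 - <<'E'
from h import *
for n in ("top","scene","wrist"): plate(eyes.camera(n))
st()
E
```

```text
plate 0.72 467.3 -37.5 38.0 56.9 ang -18.0 mean [466.3 -36.3]
plate 0.76 459.5 -69.3 144.0 63.1 ang 71.4 mean [460.4 -66.3]
plate 0.58 454.9 -79.7 120.5 55.7 ang 71.9 mean [456.2 -76. ]
5.35 [ 0.4551 -0.077   0.0829] [[0.301, 0.954, -0.0], [0.954, -0.301, 0.0], [-0.0, -0.0, -1.0]] [-0.1  0.4  0.2] 0.0435
```

View pics/w2.png

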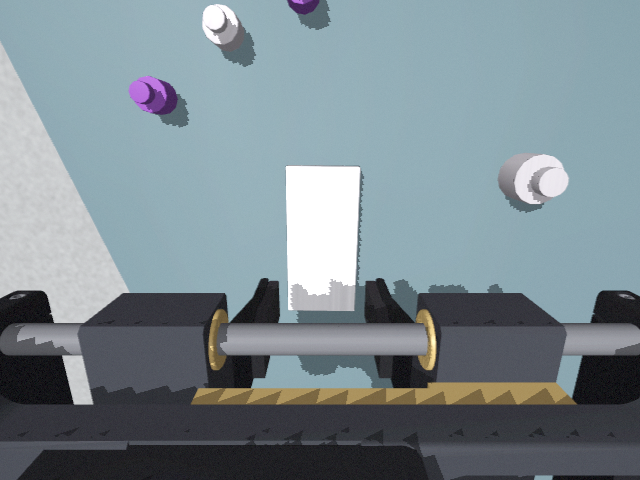

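Emit:
play_rows(
  motion=[
    [0, 0, 0, 0, 0, 0, 100],
    [-0.01, 0, 0, 0, 0, 0, 100],
    [-0.01, 0, 0, 0, 0, 0, 100],
    [-0.01, 0, 0.2, 0, 0, 0, 100],
    [-0.01, 0, 0.36, 0, 0, 0, 100],
  ],
)

```text
time: 5.98
ee_pos: [0.4546, -0.0792, 0.0101]
eef_rot: [0.807, 0.591, 0.0, 0.0]
ft_force: [0.5, -0.3, -0.2]
width: 0.0833
```

Emit:
play_rows(
  motion=[
    [0, 0, 0.03, 0, 0, 0, 100],
    [0, 0, 0.05, 0, 0, 0, 100],
    [0, 0, 0.05, 0, 0, 0, 100],
  ],
)

```text
time: 6.35
ee_pos: [0.4553, -0.0791, 0.0019]
eef_rot: [0.807, 0.591, 0.0, 0.001]
ft_force: [-1.5, -0.6, 0.0]
width: 0.0867
```

Emit:
play_rows(
  motion=[
    [0, 0, 0, 0, 0, 0, 20],
    [0, 0, 0, 0, 0, 0, 20],
    [0, 0, 0, 0, 0, 0, 20],
    [0, 0, 0, 0, 0, 0, 20],
    [0, 0, 0, 0, 0, 0, 20],
  ],
  squeeze=50,
)

```text
time: 6.98
ee_pos: [0.4546, -0.079, 0.0011]
eef_rot: [0.807, 0.591, -0.0, 0.0]
ft_force: [-0.5, -0.2, -0.3]
width: 0.0449
```

Emit:
play_rows(
  motion=[
    [0, 0, 0, 0, 0, 0, 20],
    [0, 0, 0, 0, 0, 0, 20],
    [0, 0, 0, 0, 0, 0, 20],
  ],
)

```text
time: 7.35
ee_pos: [0.4546, -0.079, 0.001]
eef_rot: [0.807, 0.591, 0.0, 0.0]
ft_force: [-0.0, 0.4, 0.2]
width: 0.0197
```

```bash
python3 - <<'E'
from h import *
s=st(); print(s["joint_positions"])
c=eyes.camera("scene"); print("tcp proj scene",w2pix(c,s["ee_pos"]),"prev",w2pix(c,[.4551,-.077,.083]))
a=cv2.resize(c["image"][130:280,260:410],None,fx=2.6,fy=2.6)
w=eyes.camera("wrist"); print("wrist proj",w2pix(w,s["ee_pos"]),"plate",w2pix(w,[.4549,-.0797,.012]))
b=cv2.resize(w["image"],(520,390)); cv2.imwrite("pics/both.png",np.hstack([a,b])[:,:600+300][:,:,::-1] if False else cv2.resize(np.hstack([a,b]),(800,343))[:,:,::-1])
E
```

```text
7.35 [ 0.4546 -0.079   0.001 ] [[0.301, 0.954, 0.0], [0.954, -0.301, -0.0], [-0.0, 0.0, -1.0]] [-0.   0.4  0.2] 0.0197
[ 0.59997336  0.23164572 -0.56735413  2.05266683  0.15844587  0.89864246
 -0.36024769]
tcp proj scene [356.89763109 220.28946095] prev [359.24979635 187.36161811]
wrist proj [319.02357291 271.74140209] plate [319.7720638  279.69439407]
```

View pics/both.png

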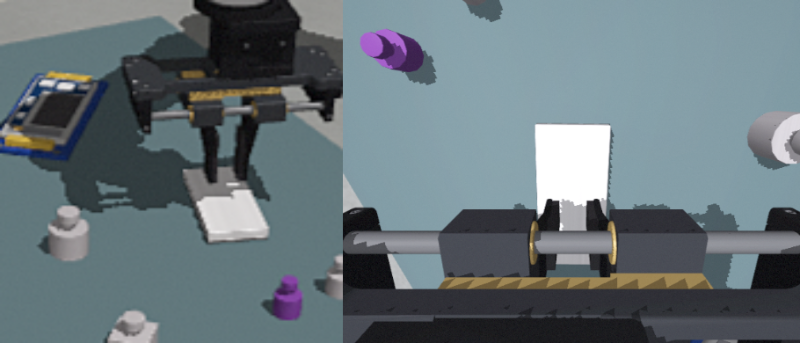

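```bash
python3 - <<'E'
from h import *
s=r.read_state(); p=s["ee_pos"]; R=Ro.from_quat(s["eef_rot"]).as_matrix(); out=[]
for n,box in (("scene",(310,170,80,80)),("wrist",(250,220,140,140))):
    c=eyes.camera(n); im=c["image"].copy(); x0,y0,w,h=box; k=400/w
    im=cv2.resize(im[y0:y0+h,x0:x0+w],(400,400),interpolation=cv2.INTER_CUBIC)
    for sg in (-1,1):
        for i,hh in enumerate((0,.01,.02,.03)):
            u=(w2pix(c,p+R[:,1]*sg*.0098+[0,0,hh])-[x0,y0]+.5)*k
            cv2.circle(im,tuple(int(v) for v in u),3,[(255,0,0),(255,255,0),(0,255,0),(0,0,255)][i],-1)
    out.append(im)
cv2.imwrite("pics/tips.png",np.hstack(out)[:,:,::-1])
E
```

```text
(no output)
```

View pics/tips.png

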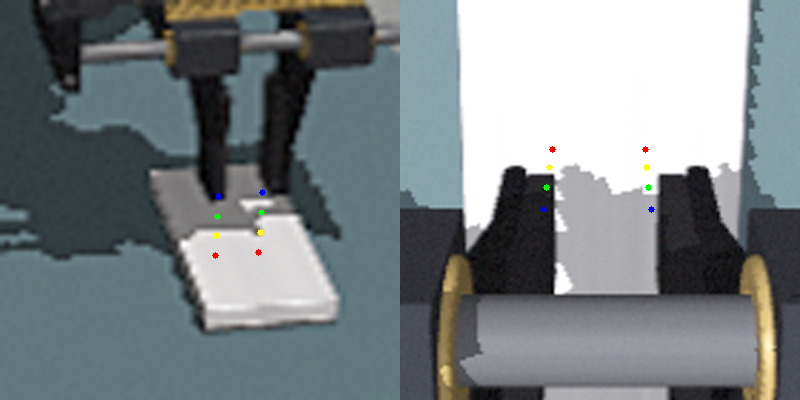

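The images show the real fingertips about 20–38 mm above the reported TCP, and the jaws closed above the plate without meeting it. I'll open and descend with the force watched, to find the true tip height from bench contact.

Emit:
play_rows(
  motion=[
    [0, 0, 0, 0, 0, 0, 100],
    [0, 0, 0, 0, 0, 0, 100],
    [0, 0, 0, 0, 0, 0, 100],
    [0, 0, 0, 0, 0, 0, 100],
    [0, 0, 0, 0, 0, 0, 100],
  ],
)

```text
time: 8.18
ee_pos: [0.4546, -0.079, 0.0011]
eef_rot: [0.807, 0.591, -0.0, 0.0]
ft_force: [0.5, 0.2, 0.1]
width: 0.0597
```

Emit:
play_rows(
  motion=[
    [0, 0, 0, 0, 0, 0, 100],
    [0, 0, 0, 0, 0, 0, 100],
    [0, 0, 0.025, 0, 0, 0, 100],
    [0, 0, 0.05, 0, 0, 0, 100],
    [0, 0, 0.05, 0, 0, 0, 100],
  ],
)

```text
time: 8.8
ee_pos: [0.4541, -0.0789, -0.0095]
eef_rot: [0.807, 0.591, -0.0, -0.0]
ft_force: [-0.5, -0.5, 0.0]
width: 0.0864
```

Emit:
play_rows(
  motion=[
    [0, 0, 0.02, 0, 0, 0, 100],
    [0, 0, 0.02, 0, 0, 0, 100],
  ],
)

```text
time: 9.05
ee_pos: [0.4543, -0.079, -0.0132]
eef_rot: [0.807, 0.591, -0.0, -0.0]
ft_force: [-0.2, 0.4, 0.2]
width: 0.0873
```

Emit:
play_rows(
  motion=[
    [0, 0, 0.015, 0, 0, 0, 100],
    [0, 0, 0.015, 0, 0, 0, 100],
  ],
)

```text
time: 9.3
ee_pos: [0.4544, -0.079, -0.0161]
eef_rot: [0.807, 0.591, -0.0, -0.0]
ft_force: [0.0, -0.0, -0.6]
width: 0.0869
```

Emit:
play_rows(
  motion=[
    [0, 0, 0.01, 0, 0, 0, 100],
    [0, 0, 0.01, 0, 0, 0, 100],
  ],
)

```text
time: 9.55
ee_pos: [0.4545, -0.079, -0.0181]
eef_rot: [0.807, 0.591, -0.0, -0.0]
ft_force: [0.5, 0.8, -0.0]
width: 0.087
```

```bash
python3 - <<'E'
from h import *
s=st(); p=s["ee_pos"]; R=Ro.from_quat(s["eef_rot"]).as_matrix(); out=[]
for n,box in (("scene",(310,170,80,80)),("wrist",(220,200,200,200))):
    c=eyes.camera(n); im=c["image"].copy(); x0,y0,w,h=box; k=400/w
    im=cv2.resize(im[y0:y0+h,x0:x0+w],(400,400),interpolation=cv2.INTER_CUBIC)
    for sg in (-1,1):
        for i,hh in enumerate((.01,.02,.03,.04)):
            u=(w2pix(c,p+R[:,0]*.0095+R[:,1]*sg*.0435+[0,0,hh])-[x0,y0]+.5)*k
            cv2.circle(im,tuple(int(v) for v in u),3,[(255,0,0),(255,255,0),(0,255,0),(0,0,255)][i],-1)
    out.append(im)
cv2.imwrite("pics/tips2.png",np.hstack(out)[:,:,::-1])
E
```

```text
9.55 [ 0.4545 -0.079  -0.0181] [[0.301, 0.954, -0.0], [0.954, -0.301, -0.0], [-0.0, -0.0, -1.0]] [ 0.5  0.8 -0. ] 0.087
```

View pics/tips2.png

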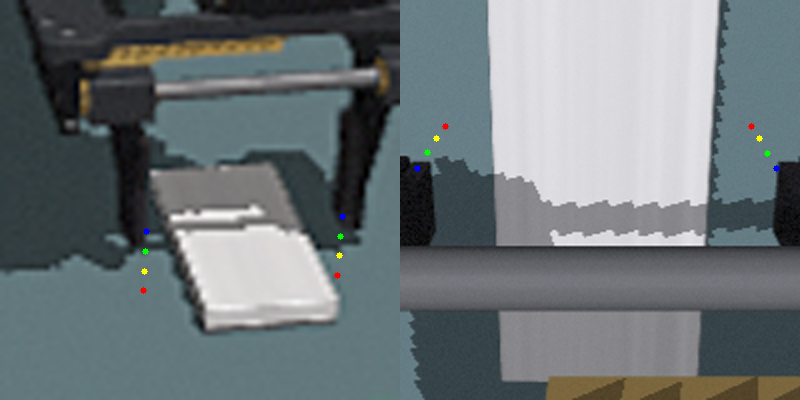

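Fits h≈30 mm, so the tips are now about 12 mm above the bench. I'll continue the guarded descent.

Emit:
play_rows(
  motion=[
    [0, 0, 0.02, 0, 0, 0, 100],
    [0, 0, 0.02, 0, 0, 0, 100],
  ],
)

```text
time: 9.9
ee_pos: [0.4543, -0.0789, -0.0223]
eef_rot: [0.807, 0.591, -0.0, -0.0]
ft_force: [0.1, -0.8, -0.3]
width: 0.0871
```

Emit:
play_rows(
  motion=[
    [0, 0, 0.01, 0, 0, 0, 100],
    [0, 0, 0.01, 0, 0, 0, 100],
  ],
)

```text
time: 10.15
ee_pos: [0.4544, -0.079, -0.0241]
eef_rot: [0.807, 0.591, -0.0, -0.0]
ft_force: [-0.0, -0.7, -0.8]
width: 0.0868
```

Emit:
play_rows(
  motion=[
    [0, 0, 0.01, 0, 0, 0, 100],
    [0, 0, 0.01, 0, 0, 0, 100],
  ],
)

```text
time: 10.4
ee_pos: [0.4544, -0.079, -0.0261]
eef_rot: [0.807, 0.591, -0.0, -0.0]
ft_force: [0.7, 0.8, 0.0]
width: 0.0868
```

Emit:
play_rows(
  motion=[
    [0, 0, 0.01, 0, 0, 0, 100],
    [0, 0, 0.01, 0, 0, 0, 100],
  ],
)

```text
time: 10.65
ee_pos: [0.4544, -0.079, -0.0281]
eef_rot: [0.807, 0.591, -0.0, -0.0]
ft_force: [0.4, -1.1, -0.1]
width: 0.0869
```

Emit:
play_rows(
  motion=[
    [0, 0, 0.01, 0, 0, 0, 100],
    [0, 0, 0.01, 0, 0, 0, 100],
  ],
)

```text
time: 10.9
ee_pos: [0.4545, -0.079, -0.0301]
eef_rot: [0.807, 0.591, -0.0, -0.0]
ft_force: [-0.2, -1.1, 0.1]
width: 0.087
```

Emit:
play_rows(
  motion=[
    [0, 0, 0.01, 0, 0, 0, 100],
    [0, 0, 0.01, 0, 0, 0, 100],
  ],
)

```text
time: 11.15
ee_pos: [0.4545, -0.079, -0.0321]
eef_rot: [0.807, 0.591, -0.0, -0.0]
ft_force: [-0.5, -0.3, -0.4]
width: 0.087
```

Emit:
play_rows(
  motion=[
    [0, 0, 0.01, 0, 0, 0, 100],
    [0, 0, 0.01, 0, 0, 0, 100],
  ],
)

```text
time: 11.4
ee_pos: [0.4547, -0.079, -0.0335]
eef_rot: [0.807, 0.591, -0.0, 0.0]
ft_force: [-4.4, -0.2, 8.8]
width: 0.087
```

Emit:
play_rows(
  motion=[
    [0, 0, 0.01, 0, 0, 0, 100],
    [0, 0, 0.01, 0, 0, 0, 100],
  ],
)

```text
time: 11.65
ee_pos: [0.4548, -0.0791, -0.0337]
eef_rot: [0.807, 0.591, -0.001, 0.0]
ft_force: [-16.4, 2.6, 43.3]
width: 0.087
```

Emit:
play_rows(
  motion=[
    [0, 0, 0.01, 0, 0, 0, 100],
    [0, 0, 0.01, 0, 0, 0, 100],
  ],
)

```text
time: 11.9
ee_pos: [0.4547, -0.0792, -0.0339]
eef_rot: [0.807, 0.591, -0.001, 0.001]
ft_force: [-30.3, 4.8, 77.1]
width: 0.0867
```

Bench contact puts the tips 33 mm behind the reported TCP (contact at z=-0.0332). I'll back off to about 2 mm clearance and grip.

Emit:
play_rows(
  motion=[
    [0, 0, -0.035, 0, 0, 0, 100],
    [0, 0, -0.035, 0, 0, 0, 100],
  ],
)

```text
time: 12.15
ee_pos: [0.455, -0.0791, -0.0306]
eef_rot: [0.807, 0.591, 0.0, 0.001]
ft_force: [0.4, -0.4, -0.7]
width: 0.0868
```

Emit:
play_rows(
  motion=[
    [0, 0, 0, 0, 0, 0, 40],
    [0, 0, 0, 0, 0, 0, 40],
    [0, 0, 0, 0, 0, 0, 40],
    [0, 0, 0, 0, 0, 0, 40],
    [0, 0, 0, 0, 0, 0, 40],
  ],
  squeeze=25,
)

```text
time: 12.78
ee_pos: [0.4544, -0.079, -0.0311]
eef_rot: [0.807, 0.591, -0.0, -0.0]
ft_force: [-0.3, -0.2, -1.6]
width: 0.0557
```

Emit:
play_rows(
  motion=[
    [0, 0, 0, 0, 0, 0, 40],
    [0, 0, 0, 0, 0, 0, 40],
    [0, 0, 0, 0, 0, 0, 40],
  ],
)

```text
time: 13.15
ee_pos: [0.4545, -0.079, -0.031]
eef_rot: [0.807, 0.591, -0.0, 0.0]
ft_force: [1.0, 0.7, -1.9]
width: 0.0558
```

Emit:
play_rows(
  motion=[
    [0, 0, -0.05, 0, 0, 0, 40],
    [0, 0, -0.15, 0, 0, 0, 40],
    [0, 0, -0.3, 0, 0, 0, 40],
    [0, 0, -0.45, 0, 0, 0, 40],
    [0, 0, -0.45, 0, 0, 0, 40],
  ],
)

```text
time: 13.78
ee_pos: [0.4563, -0.0793, 0.0615]
eef_rot: [0.807, 0.591, 0.001, 0.002]
ft_force: [-0.6, -0.4, -2.9]
width: 0.0552
```

```bash
python3 -c "
from h import *
st(); go(.509,.331,.06,49.4)"
```

```text
13.78 [ 0.4563 -0.0793  0.0615] [[0.301, 0.954, 0.004], [0.954, -0.301, -0.002], [-0.0, 0.005, -1.0]] [-0.6 -0.4 -2.9] 0.0552
GO [2.036, -0.367, 0.006] [0.003, 0.002, -0.744] dist 0.414
```

Emit:
play_rows(
  motion=[
    [0.15, -0.03, 0, 0, 0, 0, 40],
    [0.35, -0.06, 0, 0, 0, 0, 40],
    [0.55, -0.1, 0, 0, 0, 0, 40],
    [0.75, -0.14, 0, 0, 0, 0, 40],
    [0.95, -0.18, 0, 0, 0, 0, 40],
  ],
)

```text
time: 14.4
ee_pos: [0.4769, 0.1141, 0.0583]
eef_rot: [0.807, 0.591, -0.0, -0.0]
ft_force: [0.2, 0.5, -3.4]
width: 0.0556
```

Emit:
play_rows(
  motion=[
    [0.25, -0.04, 0, 0, 0, -0.11, 40],
    [0.5, -0.08, 0, 0, 0, -0.22, 40],
    [0.75, -0.12, 0, 0, 0, -0.33, 40],
    [0.95, -0.16, 0, 0, 0, -0.44, 40],
    [1.0, -0.187, 0, 0, 0, -0.55, 40],
  ],
)

```text
time: 15.02
ee_pos: [0.5006, 0.3181, 0.058]
eef_rot: [0.481, 0.877, 0.0, -0.001]
ft_force: [-0.1, -1.3, -1.9]
width: 0.0554
```

Emit:
play_rows(
  motion=[
    [0, 0, 0, 0, 0, -0.11, 40],
    [0, 0, 0, 0, 0, -0.19, 40],
    [0, 0, 0, 0, 0, -0.194, 40],
    [0, 0, 0, 0, 0, -0.194, 40],
  ],
)

```text
time: 15.52
ee_pos: [0.5018, 0.3148, 0.0585]
eef_rot: [0.348, 0.938, -0.0, -0.0]
ft_force: [-0.2, 0.8, -2.6]
width: 0.0559
```

```bash
python3 - <<'E'
from h import *
st(); go(.509,.331,.06,49.4)
c=eyes.camera("wrist"); plate(c,.10); save(c,"w5.png")
E
```

```text
15.53 [0.5018 0.3148 0.0585] [[-0.758, 0.652, -0.001], [0.652, 0.758, -0.0], [0.0, -0.001, -1.0]] [-0.2  0.8 -2.6] 0.0559
GO [0.026, 0.085, -0.007] [-0.0, -0.0, -0.001] dist 0.018
plate 0.76 498.2 317.5 56.4 109.6 ang -41.2 mean [490.2 324.5]
```

View pics/w5.png

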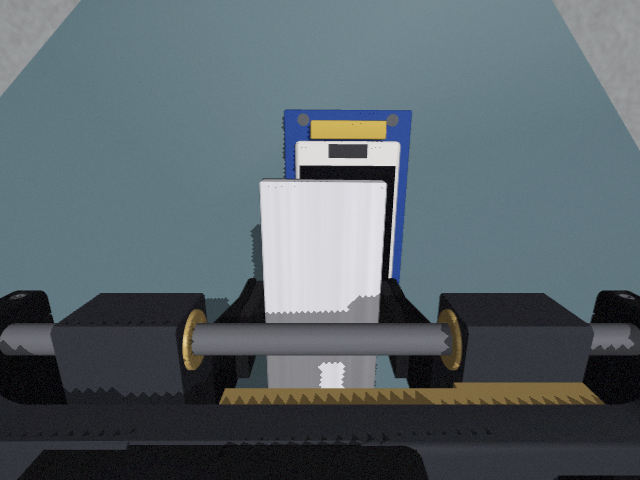

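Emit:
play_rows(
  motion=[
    [0.013, 0.043, 0, 0, 0, 0, 40],
    [0.026, 0.085, 0.1, 0, 0, 0, 40],
    [0.026, 0.085, 0.25, 0, 0, 0, 40],
    [0.026, 0.085, 0.32, 0, 0, 0, 40],
    [0.026, 0.085, 0.335, 0, 0, 0, 40],
  ],
)

```text
time: 16.25
ee_pos: [0.5084, 0.3312, -0.0093]
eef_rot: [0.347, 0.938, -0.001, -0.001]
ft_force: [0.8, -0.4, -1.5]
width: 0.0555
```

Emit:
play_rows(
  motion=[
    [0, 0, 0, 0, 0, 0, 40],
    [0, 0, 0, 0, 0, 0, 40],
  ],
)

```text
time: 16.5
ee_pos: [0.5097, 0.3317, -0.007]
eef_rot: [0.347, 0.938, 0.001, 0.001]
ft_force: [0.3, -0.0, -1.9]
width: 0.0556
```

```bash
python3 - <<'E'
from h import *
st(); go(.509,.331,-.0145,49.4)
c=eyes.camera("wrist")
for l in ("plate","phone_glued"):
    for d in eyes.regions_of(c,l)[:1]:
        m=d["region"]; print(l,d["p"],[(y,np.where(m[y])[0][[0,-1]].tolist()) for y in range(100,290,15) if m[y].any()])
im=c["image"]; cv2.imwrite("pics/w6.png",im[60:300,180:480][:,:,::-1])
E
```

```text
16.5 [ 0.5097  0.3317 -0.007 ] [[-0.759, 0.651, 0.001], [0.651, 0.759, 0.001], [-0.001, 0.001, -1.0]] [ 0.3 -0.  -1.9] 0.0556
GO [0.0, -0.005, 0.037] [0.001, 0.0, 0.0] dist 0.008
plate 0.63 [(190, [259, 385]), (205, [260, 384]), (220, [261, 383]), (235, [261, 382]), (250, [262, 382]), (265, [263, 381]), (280, [263, 380])]
phone_glued 0.7 [(115, [234, 407]), (130, [235, 406]), (145, [235, 405]), (160, [237, 403]), (175, [238, 401]), (190, [239, 401]), (205, [240, 400]), (220, [241, 400]), (235, [242, 398]), (250, [243, 397]), (265, [243, 396]), (280, [243, 387])]
```

View pics/w6.png

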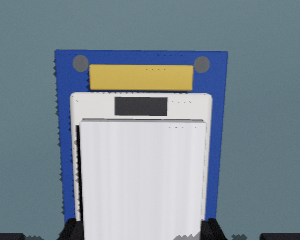

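Emit:
play_rows(
  motion=[
    [0, -0.003, 0.015, 0, 0, 0, 40],
    [0, -0.005, 0.03, 0, 0, 0, 40],
    [0, -0.005, 0.035, 0, 0, 0, 40],
    [0, -0.005, 0.035, 0, 0, 0, 40],
  ],
)

```text
time: 17.15
ee_pos: [0.5084, 0.3305, -0.0151]
eef_rot: [0.347, 0.938, -0.0, -0.0]
ft_force: [-0.2, -0.6, -1.5]
width: 0.0555
```

Emit:
play_rows(
  motion=[
    [0, 0, 0.005, 0, 0, 0, 40],
    [0, 0, 0.005, 0, 0, 0, 40],
  ],
)

```text
time: 17.4
ee_pos: [0.5084, 0.3305, -0.016]
eef_rot: [0.347, 0.938, -0.0, -0.0]
ft_force: [-1.0, -0.1, -1.9]
width: 0.0557
```

Emit:
play_rows(
  motion=[
    [0, 0, 0.005, 0, 0, 0, 40],
    [0, 0, 0.005, 0, 0, 0, 40],
  ],
)

```text
time: 17.65
ee_pos: [0.5085, 0.3305, -0.017]
eef_rot: [0.347, 0.938, -0.0, 0.0]
ft_force: [0.1, 0.5, -2.3]
width: 0.0555
```

Emit:
play_rows(
  motion=[
    [0, 0, 0, 0, 0, 0, 80],
    [0, 0, 0, 0, 0, 0, 80],
    [0, 0, 0, 0, 0, 0, 80],
    [0, 0, 0, 0, 0, 0, 80],
    [0, 0, -0.05, 0, 0, 0, 80],
  ],
)

```text
time: 18.27
ee_pos: [0.5081, 0.3302, -0.0072]
eef_rot: [0.347, 0.938, -0.001, -0.0]
ft_force: [-0.6, -0.6, 0.1]
width: 0.0694
```

Emit:
play_rows(
  motion=[
    [0, 0, -0.1, 0, 0, 0, 90],
    [0, 0, -0.3, 0, 0, 0, 100],
    [0, 0, -0.5, 0, 0, 0, 100],
    [0, 0, -0.6, 0, 0, 0, 100],
    [0, 0, -0.6, 0, 0, 0, 100],
  ],
)

```text
time: 18.9
ee_pos: [0.5092, 0.331, 0.1147]
eef_rot: [0.347, 0.938, 0.001, 0.001]
ft_force: [-0.5, 0.1, -0.8]
width: 0.087
```

```bash
python3 - <<'E'
from h import *
st(); 
for n in ("wrist","top","scene"): plate(eyes.camera(n),.026)
# weights, refined
for n in ("top","scene"):
    c=eyes.camera(n)
    for l,zt in (("weight_square",.036),("weight_large",.042),("weight_small",.034)):
        for d in eyes.landmark_of(c,l)[:3]:
            print(n,l,round(d["p"],2),np.round(pix2w(c,d["xy"],0)[:2],4), c["image"][int(d["xy"][1]),int(d["xy"][0])])
go(.635,.084,.06,-46)
E
```

```text
18.9 [0.5092 0.331  0.1147] [[-0.76, 0.651, 0.003], [0.651, 0.76, 0.001], [-0.001, 0.002, -1.0]] [-0.5  0.1 -0.8] 0.087
plate 0.87 509.3 329.3 57.2 121.4 ang -41.0 mean [506.6 331.4]
plate 0.67 530.8 309.3 58.6 60.8 ang -41.2 mean [532.  308.9]
plate 0.96 513.3 333.9 68.2 118.6 ang -41.1 mean [513.8 335.3]
top weight_square 0.68 [0.6318 0.0841] [102 100  99]
top weight_large 0.66 [ 0.6157 -0.0795] [203 198 202]
top weight_small 0.65 [0.4931 0.0917] [151  78 193]
top weight_small 0.54 [0.3693 0.0617] [151  81 195]
top weight_small 0.41 [0.4346 0.0916] [224 222 223]
scene weight_square 0.85 [0.6385 0.087 ] [122 116 117]
scene weight_large 0.7 [ 0.6146 -0.0823] [151 147 147]
scene weight_small 0.61 [0.4401 0.088 ] [132 127 126]
scene weight_small 0.55 [0.4851 0.0791] [142  74 172]
scene weight_small 0.45 [0.3748 0.0599] [ 83  42 107]
GO [-1.282, -0.525, 0.265] [-0.0, 0.0, 1.06] dist 0.282
```

```bash
python3 -c "
from h import *
go(.634,.0845,.08,44)"
```

```text
GO [-1.277, -0.526, 0.165] [-0.0, 0.0, 0.06] dist 0.278
```

Emit:
play_rows(
  motion=[
    [-0.25, -0.1, 0, 0, 0, 0.02, 100],
    [-0.5, -0.2, 0, 0, 0, 0.04, 100],
    [-0.75, -0.3, 0.08, 0, 0, 0.06, 100],
    [-0.95, -0.4, 0.12, 0, 0, 0.06, 100],
    [-1, -0.45, 0.165, 0, 0, 0.06, 100],
  ],
)

```text
time: 20.23
ee_pos: [0.6032, 0.1283, 0.0794]
eef_rot: [0.393, 0.92, -0.0, 0.0]
ft_force: [0.0, -0.2, -0.2]
width: 0.087
```

Emit:
play_rows(
  motion=[
    [-0.2, -0.09, 0, 0, 0, 0, 100],
    [-0.255, -0.1, 0, 0, 0, 0, 100],
    [-0.255, -0.1, 0, 0, 0, 0, 100],
    [-0.255, -0.1, 0, 0, 0, 0, 100],
  ],
)

```text
time: 20.72
ee_pos: [0.6223, 0.0837, 0.0803]
eef_rot: [0.389, 0.921, 0.0, -0.0]
ft_force: [0.2, 0.3, -1.1]
width: 0.0869
```

```bash
python3 - <<'E'
from h import *
st(); c=eyes.camera("wrist"); im=c["image"].copy()
for f in (eyes.landmark_of,):
    for d in f(c,"weight_square")[:2]: print("lm",d["xy"],d["p"],pix2w(c,d["xy"],0))
for d in eyes.regions_of(c,"weight_square")[:2]:
    (x,y),(w,h),a=rc=cv2.minAreaRect(cv2.findNonZero(d["region"].astype(np.uint8))); b=cv2.boxPoints(rc)
    W=np.array([pix2w(c,p,.022)[:2] for p in b]); e=W[1]-W[0]
    print(d["p"],np.round(W.mean(0),4),np.degrees(np.arctan2(e[1],e[0])),np.linalg.norm(e),np.linalg.norm(W[2]-W[1]),(x,y))
save(c,"w7.png")
go(.634,.0845,.08,44)
E
```

```text
20.73 [0.6223 0.0837 0.0803] [[-0.697, 0.717, 0.0], [0.717, 0.697, 0.001], [0.001, 0.001, -1.0]] [ 0.2  0.3 -1.1] 0.0869
lm [334.9, 250.6] 0.92 [0.63963273 0.08158686 0.        ]
0.75 [0.6338 0.0827] 44.21811141443894 0.03088848105458563 0.03724550474040394 (331.5, 253.0)
GO [-0.035, 0.046, 0.001] [0.0, -0.0, 0.002] dist 0.012
```

View pics/w7.png

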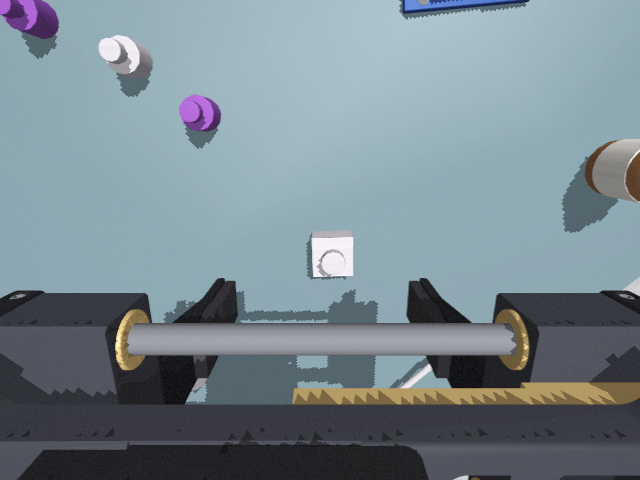

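```bash
python3 - <<'E'
from h import *
c=eyes.camera("wrist")
print(pix2w(c,(333,257.5),.022),pix2w(c,(333,262),.036))
go(.6325,.0830,-.028,44.2)
E
```

```text
[0.63713301 0.08035008 0.022     ] [0.63586217 0.08104341 0.036     ]
GO [-0.033, 0.037, 0.541] [0.0, 0.0, -0.001] dist 0.109
```

Emit:
play_rows(
  motion=[
    [-0.05, 0.04, 0, 0, 0, 0, 100],
    [-0.054, 0.043, 0.1, 0, 0, 0, 100],
    [-0.054, 0.043, 0.3, 0, 0, 0, 100],
    [-0.054, 0.043, 0.48, 0, 0, 0, 100],
    [-0.054, 0.043, 0.541, 0, 0, 0, 100],
  ],
)

```text
time: 21.55
ee_pos: [0.6346, 0.0794, -0.0317]
eef_rot: [0.39, 0.921, -0.001, -0.002]
ft_force: [-0.2, -0.7, -0.5]
width: 0.0868
```

Emit:
play_rows(
  motion=[
    [0, 0, 0, 0, 0, 0, 60],
    [0, 0, 0, 0, 0, 0, 60],
    [0, 0, 0, 0, 0, 0, 60],
    [0, 0, 0, 0, 0, 0, 60],
    [0, 0, 0, 0, 0, 0, 15],
  ],
)

```text
time: 22.18
ee_pos: [0.6368, 0.0797, -0.0278]
eef_rot: [0.391, 0.921, 0.0, 0.0]
ft_force: [-0.9, 0.7, 0.5]
width: 0.049
```

Emit:
play_rows(
  motion=[
    [0, 0, 0, 0, 0, 0, 15],
    [0, 0, 0, 0, 0, 0, 15],
    [0, 0, 0, 0, 0, 0, 15],
    [0, 0, 0, 0, 0, 0, 15],
    [0, 0, 0, 0, 0, 0, 15],
  ],
)

```text
time: 22.8
ee_pos: [0.6367, 0.0798, -0.0281]
eef_rot: [0.39, 0.921, 0.0, 0.0]
ft_force: [1.0, 0.4, 0.4]
width: 0.0321
```

Emit:
play_rows(
  motion=[
    [0, 0, -0.05, 0, 0, 0, 15],
    [0, 0, -0.2, 0, 0, 0, 15],
    [0, 0, -0.35, 0, 0, 0, 15],
    [0, 0, -0.45, 0, 0, 0, 15],
    [0, 0, -0.45, 0, 0, 0, 15],
  ],
)

```text
time: 23.42
ee_pos: [0.6375, 0.0799, 0.0633]
eef_rot: [0.391, 0.921, 0.0, 0.001]
ft_force: [-0.0, -0.4, -2.1]
width: 0.0317
```

```bash
python3 -c "
from h import *
st(); go(.509,.330,.06,49.2)"
```

```text
23.43 [0.6375 0.0799 0.0633] [[-0.695, 0.719, 0.002], [0.719, 0.695, -0.0], [-0.002, 0.002, -1.0]] [-0.  -0.4 -2.1] 0.0317
GO [1.346, 0.407, 0.015] [0.001, 0.001, -0.058] dist 0.281
```

Emit:
play_rows(
  motion=[
    [0.2, 0.06, 0, 0, 0, -0.02, 15],
    [0.4, 0.12, 0, 0, 0, -0.04, 15],
    [0.6, 0.18, 0, 0, 0, -0.058, 15],
    [0.8, 0.24, 0, 0, 0, -0.058, 15],
    [1.0, 0.3, 0, 0, 0, -0.058, 15],
  ],
)

```text
time: 24.05
ee_pos: [0.5386, 0.2668, 0.0605]
eef_rot: [0.348, 0.938, -0.001, -0.001]
ft_force: [0.1, -0.2, -1.2]
width: 0.0318
```

Emit:
play_rows(
  motion=[
    [0.2, 0.07, 0, 0, 0, 0, 15],
    [0.3, 0.11, 0, 0, 0, 0, 15],
    [0.33, 0.12, 0, 0, 0, 0, 15],
    [0.33, 0.12, 0, 0, 0, 0, 15],
    [0.33, 0.12, 0, 0, 0, 0, 15],
  ],
)

```text
time: 24.68
ee_pos: [0.5075, 0.3249, 0.0615]
eef_rot: [0.349, 0.937, -0.0, 0.0]
ft_force: [0.3, 0.9, -2.3]
width: 0.0319
```

```bash
python3 - <<'E'
from h import *
st(); go(.509,.330,.002,49.2)
c=eyes.camera("wrist"); plate(c,.026)
for d in eyes.landmark_of(c,"weight_square")[:1]: print(d["p"],pix2w(c,d["xy"],r.read_state()["ee_pos"][2]+.028))
cv2.imwrite("pics/w8.png",c["image"][100:340,160:480,::-1])
E
```

```text
24.68 [0.5075 0.3249 0.0615] [[-0.756, 0.655, 0.0], [0.655, 0.756, -0.001], [-0.001, -0.001, -1.0]] [ 0.3  0.9 -2.3] 0.0319
GO [0.011, 0.024, 0.298] [-0.0, 0.0, -0.001] dist 0.06
plate 0.66 495.2 341.5 55.8 82.6 ang -41.1 mean [489.7 347.2]
0.88 [0.50706841 0.326681   0.08974158]
```

View pics/w8.png

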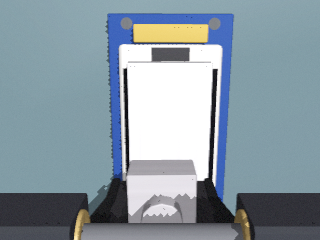

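Emit:
play_rows(
  motion=[
    [0.003, 0.024, 0.05, 0, 0, 0, 15],
    [0.003, 0.024, 0.12, 0, 0, 0, 15],
    [0.003, 0.024, 0.2, 0, 0, 0, 15],
    [0.003, 0.024, 0.25, 0, 0, 0, 15],
    [0.003, 0.024, 0.27, 0, 0, 0, 15],
  ],
)

```text
time: 25.45
ee_pos: [0.5087, 0.3303, 0.0068]
eef_rot: [0.348, 0.937, -0.0, -0.0]
ft_force: [-0.1, 0.1, -1.0]
width: 0.0314
```

Emit:
play_rows(
  motion=[
    [0, 0, 0, 0, 0, 0, 15],
    [0, 0, 0.01, 0, 0, 0, 15],
    [0, 0, 0.02, 0, 0, 0, 15],
    [0, 0, 0.02, 0, 0, 0, 15],
  ],
)

```text
time: 25.95
ee_pos: [0.5091, 0.3305, 0.0038]
eef_rot: [0.348, 0.937, -0.0, 0.0]
ft_force: [-0.1, -0.3, -2.0]
width: 0.0319
```

Emit:
play_rows(
  motion=[
    [0, 0, 0.01, 0, 0, 0, 15],
    [0, 0, 0.02, 0, 0, 0, 15],
    [0, 0, 0.02, 0, 0, 0, 15],
  ],
)

```text
time: 26.32
ee_pos: [0.509, 0.3304, -0.0004]
eef_rot: [0.348, 0.937, -0.0, -0.0]
ft_force: [0.3, 0.2, -1.4]
width: 0.0318
```

Emit:
play_rows(
  motion=[
    [0, 0, 0.005, 0, 0, 0, 15],
    [0, 0, 0.005, 0, 0, 0, 15],
  ],
)

```text
time: 26.58
ee_pos: [0.5091, 0.3305, -0.0012]
eef_rot: [0.348, 0.937, -0.0, -0.0]
ft_force: [0.3, 0.1, -1.1]
width: 0.0316
```

Emit:
play_rows(
  motion=[
    [0, 0, 0.004, 0, 0, 0, 15],
    [0, 0, 0.004, 0, 0, 0, 15],
    [0, 0, 0.004, 0, 0, 0, 60],
    [0, 0, 0.004, 0, 0, 0, 60],
    [0, 0, 0.004, 0, 0, 0, 60],
  ],
)

```text
time: 27.2
ee_pos: [0.5092, 0.3306, -0.0018]
eef_rot: [0.348, 0.937, 0.0, 0.0]
ft_force: [-0.5, 0.5, -0.7]
width: 0.05
```

Emit:
play_rows(
  motion=[
    [0, 0, 0, 0, 0, 0, 60],
    [0, 0, -0.05, 0, 0, 0, 60],
    [0, 0, -0.2, 0, 0, 0, 60],
    [0, 0, -0.4, 0, 0, 0, 100],
    [0, 0, -0.5, 0, 0, 0, 100],
  ],
)

```text
time: 27.82
ee_pos: [0.5097, 0.3313, 0.1007]
eef_rot: [0.348, 0.937, 0.001, 0.001]
ft_force: [-0.4, -0.6, -0.3]
width: 0.0651
```

```bash
python3 - <<'E'
from h import *
st()
for n,z in (("wrist",.026),("scene",.026),("top",.026)):
    c=eyes.camera(n); plate(c,.026)
    for d in eyes.landmark_of(c,"weight_square")[:1]: print(n,d["p"],pix2w(c,d["xy"],z))
    if n=="scene": cv2.imwrite("pics/s9.png",cv2.resize(c["image"][260:410,370:560],None,fx=2.5,fy=2.5)[:,:,::-1])
go(.616,-.077,.09,10)
E
```

```text
27.82 [0.5097 0.3313 0.1007] [[-0.758, 0.653, 0.002], [0.653, 0.758, 0.001], [-0.001, 0.003, -1.0]] [-0.4 -0.6 -0.3] 0.0651
plate 0.81 509.3 329.2 57.2 121.4 ang -40.9 mean [505.5 332.3]
wrist 0.71 [0.51011231 0.33342027 0.026     ]
scene 0.57 [0.50744126 0.33325426 0.026     ]
plate 0.56 532.7 307.8 59.8 54.4 ang 47.2 mean [533.9 306.1]
plate 0.29 764.1 0.9 27.4 146.8 ang -87.8 mean [765.8 -22.1]
top 0.39 [0.50452777 0.33283776 0.026     ]
GO [-1.736, -1.192, 0.036] [-0.001, -0.0, 0.436] dist 0.421
```

View pics/s9.png

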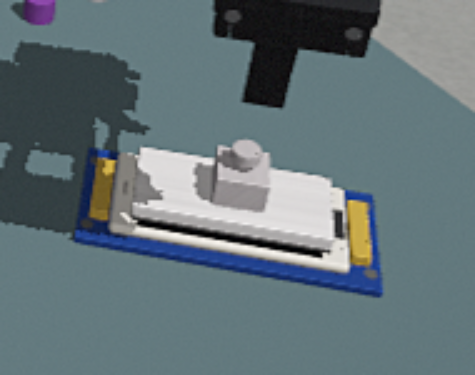

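Emit:
play_rows(
  motion=[
    [-0.23, -0.16, 0, 0, 0, 0, 100],
    [-0.46, -0.32, 0, 0, 0, 0, 100],
    [-0.69, -0.48, 0, 0, 0, 0, 100],
    [-0.88, -0.6, 0, 0, 0, 0, 100],
    [-0.95, -0.65, 0, 0, 0, 0, 100],
  ],
)

```text
time: 28.9
ee_pos: [0.5688, 0.1045, 0.0974]
eef_rot: [0.35, 0.937, -0.001, -0.0]
ft_force: [-0.0, 0.9, -0.1]
width: 0.0872
```

Emit:
play_rows(
  motion=[
    [-0.23, -0.16, 0, 0, 0, 0, 100],
    [-0.46, -0.32, 0, 0, 0, 0, 100],
    [-0.69, -0.48, 0, 0, 0, 0, 100],
    [-0.786, -0.542, 0.03, 0, 0, 0, 100],
    [-0.786, -0.542, 0.03, 0, 0, 0, 100],
  ],
)

```text
time: 29.52
ee_pos: [0.6162, -0.0772, 0.0909]
eef_rot: [0.349, 0.937, 0.0, -0.001]
ft_force: [-0.0, 0.2, 0.4]
width: 0.0868
```

Emit:
play_rows(
  motion=[
    [0, 0, 0, 0, 0, 0, 100],
    [0, 0, 0, 0, 0, 0, 100],
  ],
)

```text
time: 29.78
ee_pos: [0.6165, -0.0743, 0.0924]
eef_rot: [0.347, 0.938, 0.0, 0.0]
ft_force: [0.2, -0.1, -0.0]
width: 0.0869
```

```bash
cat >> h.py <<'E'
def wt(l,zt,sc=False):
    "weight estimate: landmark at z=0 and region top"
    for n in ("wrist","scene","top"):
        c=eyes.camera(n)
        for d in eyes.landmark_of(c,l)[:3]:
            u=np.int32(np.round(d["xy"])); print(n,l,round(d["p"],2),u.tolist(),np.round(pix2w(c,d["xy"],0)[:2],4),c["image"][u[1],u[0]])
E
python3 - <<'E'
from h import *
st(); wt("weight_large",.042)
c=eyes.camera("wrist"); d=eyes.regions_of(c,"weight_large")[0]; m=d["region"]
p=np.argwhere(m); print(p.min(0),p.max(0))
print("proj of cyl for guess", w2pix(c,[.616,-.078,0]),w2pix(c,[.616,-.078,.042]))
go(.616,-.0785,.03,49.2)
E
```

```text
29.77 [ 0.6165 -0.0743  0.0924] [[-0.76, 0.65, 0.0], [0.65, 0.76, 0.0], [-0.0, 0.001, -1.0]] [ 0.2 -0.1 -0. ] 0.0869
wrist weight_large 0.89 [324, 238] [ 0.6218 -0.0771] [178 175 181]
scene weight_large 0.77 [288, 234] [ 0.6124 -0.0946] [141 136 138]
scene weight_large 0.54 [234, 280] [0.7678 0.0053] [107 103 103]
top weight_large 0.53 [362, 226] [ 0.6229 -0.0791] [178 175 177]
[215 300] [264 344]
proj of cyl for guess [320.30281191 231.79263815] [319.99038446 246.44919002]
GO [-0.004, -0.009, 0.31] [-0.0, 0.0, 0.001] dist 0.062
```

```bash
cat >> h.py <<'E'
from scipy.optimize import least_squares
def cylfit(c,box,R,H,rk,Hk,x0):
    th=np.linspace(0,2*np.pi,24)
    P=np.vstack([np.c_[r_*np.cos(th),r_*np.sin(th),0*th+z] for r_,z in ((R,0),(R,H),(rk,Hk))])
    def f(q):
        u=np.array([w2pix(c,p+[q[0],q[1],0]) for p in P]); return np.r_[u.min(0)-box[0][::-1],u.max(0)-box[1][::-1]-1]
    s=least_squares(f,x0,x_scale=.01,diff_step=1e-4); print("cyl",np.round(s.x,4),"res px",np.round(s.fun,1))
E
python3 - <<'E'
from h import *
for n in ("wrist","scene"):
    c=eyes.camera(n); d=eyes.regions_of(c,"weight_large")[0]; p=np.argwhere(d["region"])
    cylfit(c,(p.min(0),p.max(0)),.018,.026,.010,.042,[.617,-.078])
E
```

```text
cyl [ 0.6202 -0.0779] res px [ 0.2 -0.4 -0.2  0.4]
cyl [ 0.6175 -0.0746] res px [ 0.1 -0.4 -0.1  0.4]
```

```bash
python3 -c "
from h import *
go(.6193,-.077,-.027,49.2)"
```

```text
GO [-0.011, 0.008, 0.595] [-0.0, 0.0, 0.001] dist 0.119
```

Emit:
play_rows(
  motion=[
    [-0.006, 0.004, 0.1, 0, 0, 0, 100],
    [-0.011, 0.008, 0.25, 0, 0, 0, 100],
    [-0.011, 0.008, 0.4, 0, 0, 0, 100],
    [-0.011, 0.008, 0.5, 0, 0, 0, 100],
    [-0.011, 0.008, 0.55, 0, 0, 0, 100],
  ],
)

```text
time: 31.0
ee_pos: [0.6186, -0.0768, -0.0195]
eef_rot: [0.348, 0.937, -0.0, -0.001]
ft_force: [-0.7, -0.4, 1.3]
width: 0.0867
```

Emit:
play_rows(
  motion=[
    [0, 0, 0.03, 0, 0, 0, 100],
    [0, 0, 0.045, 0, 0, 0, 60],
    [0, 0, 0.045, 0, 0, 0, 60],
    [0, 0, 0.045, 0, 0, 0, 60],
    [0, 0, 0.045, 0, 0, 0, 15],
  ],
)

```text
time: 31.62
ee_pos: [0.6195, -0.077, -0.0266]
eef_rot: [0.348, 0.937, -0.0, 0.0]
ft_force: [0.1, -0.3, 0.2]
width: 0.0551
```

Emit:
play_rows(
  motion=[
    [0, 0, 0, 0, 0, 0, 15],
    [0, 0, 0, 0, 0, 0, 15],
    [0, 0, 0, 0, 0, 0, 15],
    [0, 0, 0, 0, 0, 0, 15],
    [0, 0, 0, 0, 0, 0, 15],
  ],
)

```text
time: 32.25
ee_pos: [0.6193, -0.077, -0.0269]
eef_rot: [0.348, 0.937, -0.0, 0.0]
ft_force: [-0.3, 0.4, 1.0]
width: 0.0345
```

Emit:
play_rows(
  motion=[
    [0, 0, 0, 0, 0, 0, 15],
    [0, 0, 0, 0, 0, 0, 15],
  ],
)

```text
time: 32.5
ee_pos: [0.6193, -0.077, -0.0269]
eef_rot: [0.348, 0.937, -0.0, 0.0]
ft_force: [-0.6, -0.0, 1.6]
width: 0.0344
```

```bash
python3 - <<'E'
from h import *
for n in ("scene","wrist"):
    c=eyes.camera(n); d=eyes.regions_of(c,"weight_large")[0]; p=np.argwhere(d["region"]); print(n,d["p"],p.min(0),p.max(0))
    cylfit(c,(p.min(0),p.max(0)),.018,.026,.010,.042,[.617,-.078])
E
```

```text
scene 0.66 [231 292] [242 297]
cyl [ 0.6156 -0.0543] res px [-5.9 -7.   6.   6.2]
wrist 0.87 [259 284] [322 359]
cyl [ 0.6138 -0.0723] res px [ -1.8 -15.7   1.8  14.1]
```

Emit:
play_rows(
  motion=[
    [0, 0, -0.02, 0, 0, 0, 15],
    [0, 0, -0.08, 0, 0, 0, 15],
    [0, 0, -0.2, 0, 0, 0, 15],
    [0, 0, -0.35, 0, 0, 0, 15],
    [0, 0, -0.45, 0, 0, 0, 15],
  ],
)

```text
time: 33.33
ee_pos: [0.6201, -0.0768, 0.066]
eef_rot: [0.348, 0.937, 0.0, 0.001]
ft_force: [1.1, -0.6, -3.1]
width: 0.0344
```

Emit:
play_rows(
  motion=[
    [0, 0, 0, 0, 0, 0, 15],
    [0, 0, 0, 0, 0, 0, 15],
  ],
)

```text
time: 33.58
ee_pos: [0.6187, -0.0771, 0.0623]
eef_rot: [0.348, 0.937, -0.0, -0.0]
ft_force: [-0.2, -1.0, -2.0]
width: 0.0343
```

```bash
python3 - <<'E'
from h import *
s=st(); out=[]
for n in ("scene","wrist"):
    c=eyes.camera(n); u=np.int32(w2pix(c,s["ee_pos"]+[0,0,.045])); im=c["image"]
    k=50 if n=="scene" else 100
    y0=max(0,u[1]-k); x0=max(0,u[0]-k)
    out.append(cv2.resize(im[y0:y0+2*k,x0:x0+2*k],(400,400),interpolation=cv2.INTER_CUBIC)); print(n,x0,y0,k)
    for d in eyes.landmark_of(c,"weight_large")[:1]: print(d["p"],d["xy"],pix2w(c,d["xy"],s["ee_pos"][2]+.027))
cv2.imwrite("pics/l1.png",np.hstack(out)[:,:,::-1])
E
```

```text
33.58 [ 0.6187 -0.0771  0.0623] [[-0.758, 0.653, -0.001], [0.653, 0.758, -0.0], [0.001, -0.001, -1.0]] [-0.2 -1.  -2. ] 0.0343
scene 238 143 50
0.44 [288.0, 195.4] [ 0.60937039 -0.09902314  0.08929292]
wrist 221 205 100
0.58 [323.7, 293.0] [ 0.6207058  -0.07767827  0.08929292]
```

View pics/l1.png

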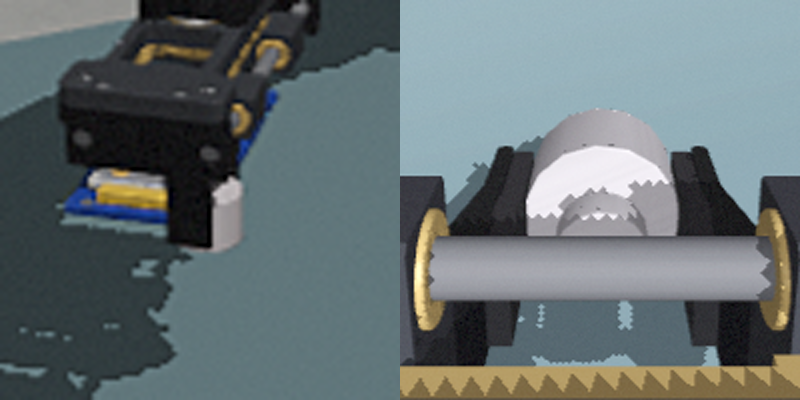

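```bash
python3 -c "
from h import *
go(.5411,.3026,.062,49.2)"
```

```text
GO [1.532, 1.184, 0.002] [-0.0, -0.001, 0.001] dist 0.387
```

Emit:
play_rows(
  motion=[
    [0.15, 0.12, 0, 0, 0, 0, 15],
    [0.33, 0.26, 0, 0, 0, 0, 15],
    [0.51, 0.4, 0, 0, 0, 0, 15],
    [0.69, 0.54, 0, 0, 0, 0, 15],
    [0.87, 0.67, 0, 0, 0, 0, 15],
  ],
)

```text
time: 34.4
ee_pos: [0.5743, 0.1396, 0.0626]
eef_rot: [0.348, 0.937, -0.0, -0.0]
ft_force: [0.3, 0.4, -2.6]
width: 0.0345
```

Emit:
play_rows(
  motion=[
    [0.18, 0.14, 0, 0, 0, 0, 15],
    [0.36, 0.28, 0, 0, 0, 0, 15],
    [0.54, 0.42, 0, 0, 0, 0, 15],
    [0.63, 0.49, 0, 0, 0, 0, 15],
    [0.662, 0.514, 0, 0, 0, 0, 15],
  ],
)

```text
time: 35.02
ee_pos: [0.5406, 0.3041, 0.0626]
eef_rot: [0.347, 0.938, -0.0, -0.0]
ft_force: [-0.0, 0.4, -3.5]
width: 0.0344
```

Emit:
play_rows(
  motion=[
    [0, 0, 0, 0, 0, 0, 15],
    [0, 0, 0, 0, 0, 0, 15],
    [0, 0, 0, 0, 0, 0, 15],
  ],
)

```text
time: 35.4
ee_pos: [0.5423, 0.3011, 0.0629]
eef_rot: [0.349, 0.937, -0.0, 0.0]
ft_force: [-0.1, 1.4, -2.6]
width: 0.0345
```

```bash
python3 -c "
from h import *
st(); go(.5411,.3026,.006,49.2)
c=eyes.camera('wrist')
for d in eyes.landmark_of(c,'weight_large')[:2]: print(d['p'],d['xy'],pix2w(c,d['xy'],r.read_state()['ee_pos'][2]+.027))
for d in eyes.landmark_of(c,'weight_square')[:2]: print(d['p'],d['xy'],pix2w(c,d['xy'],.026))
"
```

```text
35.4 [0.5423 0.3011 0.0629] [[-0.756, 0.654, 0.0], [0.654, 0.756, -0.001], [-0.001, -0.0, -1.0]] [-0.1  1.4 -2.6] 0.0345
GO [0.009, 0.002, 0.285] [-0.0, 0.0, -0.001] dist 0.057
0.96 [319.1, 288.9] [0.54124468 0.30008982 0.09002741]
0.87 [323.6, 188.3] [0.50956358 0.33076837 0.026     ]
```

Emit:
play_rows(
  motion=[
    [0.009, 0.002, 0.05, 0, 0, 0, 15],
    [0.009, 0.002, 0.12, 0, 0, 0, 15],
    [0.009, 0.002, 0.2, 0, 0, 0, 15],
    [0.009, 0.002, 0.26, 0, 0, 0, 15],
    [0.009, 0.002, 0.285, 0, 0, 0, 15],
  ],
)

```text
time: 36.17
ee_pos: [0.5401, 0.3037, 0.0048]
eef_rot: [0.348, 0.937, -0.0, -0.0]
ft_force: [0.2, 0.6, -2.3]
width: 0.0345
```

Emit:
play_rows(
  motion=[
    [0, 0, 0, 0, 0, 0, 15],
    [0, 0, 0.01, 0, 0, 0, 15],
    [0, 0, 0.02, 0, 0, 0, 15],
    [0, 0, 0.02, 0, 0, 0, 15],
  ],
)

```text
time: 36.67
ee_pos: [0.5406, 0.3039, 0.002]
eef_rot: [0.348, 0.937, -0.0, 0.0]
ft_force: [0.6, 0.1, -2.3]
width: 0.0341
```

Emit:
play_rows(
  motion=[
    [0, 0, 0.005, 0, 0, 0, 15],
    [0, 0, 0.008, 0, 0, 0, 15],
    [0, 0, 0.008, 0, 0, 0, 15],
  ],
)

```text
time: 37.05
ee_pos: [0.5406, 0.3039, 0.0004]
eef_rot: [0.348, 0.937, -0.0, 0.0]
ft_force: [0.1, -0.3, -2.7]
width: 0.0342
```

Emit:
play_rows(
  motion=[
    [0, 0, 0.005, 0, 0, 0, 15],
    [0, 0, 0.007, 0, 0, 0, 15],
    [0, 0, 0.007, 0, 0, 0, 15],
  ],
)

```text
time: 37.42
ee_pos: [0.5406, 0.3039, -0.0009]
eef_rot: [0.348, 0.937, -0.0, 0.0]
ft_force: [-1.2, -1.1, -0.6]
width: 0.0346
```

Emit:
play_rows(
  motion=[
    [0, 0, 0, 0, 0, 0, 60],
    [0, 0, 0, 0, 0, 0, 60],
    [0, 0, 0, 0, 0, 0, 60],
    [0, 0, 0, 0, 0, 0, 60],
    [0, 0, -0.02, 0, 0, 0, 60],
  ],
)

```text
time: 38.05
ee_pos: [0.5404, 0.3038, 0.0029]
eef_rot: [0.348, 0.937, -0.0, -0.0]
ft_force: [0.4, -0.0, -0.2]
width: 0.0521
```

Emit:
play_rows(
  motion=[
    [0, 0, -0.1, 0, 0, 0, 60],
    [0, 0, -0.25, 0, 0, 0, 60],
    [0, 0, -0.4, 0, 0, 0, 100],
    [0, 0, -0.5, 0, 0, 0, 100],
    [0, 0, -0.5, 0, 0, 0, 100],
  ],
)

```text
time: 38.67
ee_pos: [0.5414, 0.3046, 0.105]
eef_rot: [0.348, 0.937, 0.001, 0.001]
ft_force: [-0.5, 0.8, -0.7]
width: 0.0742
```

```bash
python3 -c "
from h import *
st()
for n in ('wrist','scene'):
  c=eyes.camera(n)
  for l in ('weight_large','weight_square'):
    for d in eyes.landmark_of(c,l)[:1]: print(n,l,d['p'],pix2w(c,d['xy'],.026))
go(.437,.089,.09,80)
"
```

```text
38.67 [0.5414 0.3046 0.105 ] [[-0.758, 0.653, 0.003], [0.653, 0.758, 0.001], [-0.001, 0.003, -1.0]] [-0.5  0.8 -0.7] 0.0742
wrist weight_large 0.95 [0.5420488 0.3040587 0.026    ]
wrist weight_square 0.84 [0.51014106 0.33347911 0.026     ]
scene weight_large 0.58 [0.53882573 0.29661587 0.026     ]
scene weight_square 0.72 [0.51242718 0.33818165 0.026     ]
GO [-0.31, -1.149, 0.062] [-0.001, -0.001, -0.342] dist 0.238
```

Emit:
play_rows(
  motion=[
    [-0.07, -0.25, 0, 0, 0, -0.06, 100],
    [-0.14, -0.5, 0, 0, 0, -0.12, 100],
    [-0.21, -0.75, 0.03, 0, 0, -0.18, 100],
    [-0.27, -0.92, 0.06, 0, 0, -0.25, 100],
    [-0.3, -1.0, 0.06, 0, 0, -0.253, 100],
  ],
)

```text
time: 39.6
ee_pos: [0.4543, 0.1107, 0.0901]
eef_rot: [0.157, 0.988, -0.001, -0.001]
ft_force: [-0.0, 0.0, 1.0]
width: 0.0868
```

```bash
python3 -c "
from h import *
st(); go(.437,.089,.09,72)
"
```

```text
39.6 [0.4543 0.1107 0.0901] [[-0.951, 0.309, -0.002], [0.309, 0.951, -0.001], [0.001, -0.002, -1.0]] [-0.  0.  1.] 0.0868
GO [0.049, -0.13, 0.001] [-0.001, -0.001, -0.0] dist 0.028
```

Emit:
play_rows(
  motion=[
    [0.03, -0.09, 0, 0, 0, 0, 100],
    [0.049, -0.13, 0, 0, 0, 0, 100],
    [0.049, -0.13, 0, 0, 0, 0, 100],
    [0.049, -0.13, 0, 0, 0, 0, 100],
  ],
)

```text
time: 40.1
ee_pos: [0.4384, 0.0922, 0.0911]
eef_rot: [0.156, 0.988, 0.0, 0.0]
ft_force: [-0.1, 0.7, 0.6]
width: 0.0868
```

```bash
python3 - <<'E'
from h import *
st()
for n in ("wrist","scene","top"):
    c=eyes.camera(n)
    for d in eyes.regions_of(c,"weight_small")[:4]:
        rgb=c["image"][d["region"]].mean(0); p=np.argwhere(d["region"]); print(n,round(d["p"],2),np.round(rgb),p.min(0),p.max(0))
        if n!="top" and np.ptp(rgb)<15: cylfit(c,(p.min(0),p.max(0)),.012,.020,.007,.034,[.437,.089])
    for d in eyes.landmark_of(c,"weight_small")[:4]: print("lm",round(d["p"],2),np.round(d["xy"]),np.round(pix2w(c,d["xy"],0)[:2],4))
E
```

```text
40.1 [0.4384 0.0922 0.0911] [[-0.951, 0.308, 0.0], [0.308, 0.951, 0.0], [-0.0, 0.0, -1.0]] [-0.1  0.7  0.6] 0.0868
wrist 0.92 [169. 101. 205.] [157 240] [189 273]
wrist 0.91 [129.  76. 160.] [279 327] [315 354]
wrist 0.88 [217. 214. 220.] [221 299] [252 327]
cyl [0.4376 0.0846] res px [-0.5 -1.2  0.5  1.2]
lm 0.83 [316. 234.] [0.4382 0.0857]
lm 0.62 [259. 171.] [0.3739 0.0586]
lm 0.58 [341. 290.] [0.4951 0.0906]
scene 0.76 [145. 140. 142.] [242 402] [259 414]
cyl [0.4359 0.0866] res px [-0.2 -0.9  0.2  0.9]
scene 0.52 [ 94.  48. 116.] [251 379] [269 391]
scene 0.45 [ 98.  52. 120.] [229 421] [244 431]
scene 0.16 [153. 148. 149.] [317 454] [344 477]
cyl [0.4862 0.3159] res px [ 3.4  2.1 -3.4 -1.9]
lm 0.65 [427. 243.] [0.3695 0.0604]
lm 0.62 [383. 263.] [0.4903 0.0806]
lm 0.49 [406. 260.] [0.4437 0.092 ]
top 0.2 [165. 162. 164.] [276 145] [297 169]
lm 0.45 [282. 291.] [0.4941 0.0894]
```

Emit:
play_rows(
  motion=[
    [-0.003, -0.02, 0.05, 0, 0, 0, 100],
    [-0.005, -0.035, 0.2, 0, 0, 0, 100],
    [-0.005, -0.035, 0.35, 0, 0, 0, 100],
    [-0.005, -0.035, 0.48, 0, 0, 0, 80],
    [-0.005, -0.035, 0.55, 0, 0, 0, 80],
  ],
)

```text
time: 41.18
ee_pos: [0.4359, 0.0844, -0.0206]
eef_rot: [0.156, 0.988, -0.0, -0.001]
ft_force: [0.5, -0.3, 1.1]
width: 0.0745
```

Emit:
play_rows(
  motion=[
    [0, 0, 0.02, 0, 0, 0, 60],
    [0, 0, 0.04, 0, 0, 0, 60],
    [0, 0, 0.04, 0, 0, 0, 50],
    [0, 0, 0.04, 0, 0, 0, 40],
    [0, 0, 0.04, 0, 0, 0, 10],
  ],
)

```text
time: 41.8
ee_pos: [0.4372, 0.0845, -0.0267]
eef_rot: [0.156, 0.988, -0.0, 0.0]
ft_force: [-0.4, -0.4, -0.9]
width: 0.0321
```

Emit:
play_rows(
  motion=[
    [0, 0, 0, 0, 0, 0, 10],
    [0, 0, 0, 0, 0, 0, 10],
    [0, 0, 0, 0, 0, 0, 10],
    [0, 0, 0, 0, 0, 0, 10],
    [0, 0, 0, 0, 0, 0, 10],
  ],
)

```text
time: 42.42
ee_pos: [0.4371, 0.0845, -0.0268]
eef_rot: [0.156, 0.988, -0.0, 0.0]
ft_force: [-1.0, -0.8, 4.4]
width: 0.0222
```

Emit:
play_rows(
  motion=[
    [0, 0, -0.02, 0, 0, 0, 10],
    [0, 0, -0.1, 0, 0, 0, 10],
    [0, 0, -0.25, 0, 0, 0, 10],
    [0, 0, -0.4, 0, 0, 0, 10],
    [0, 0, -0.45, 0, 0, 0, 10],
  ],
)

```text
time: 43.05
ee_pos: [0.4379, 0.0847, 0.0649]
eef_rot: [0.156, 0.988, -0.0, 0.001]
ft_force: [-0.2, 0.3, -0.8]
width: 0.0218
```

```bash
python3 - <<'E'
from h import *
s=st(); go(.4758,.3594,.064,49.2)
c=eyes.camera("wrist")
for d in eyes.landmark_of(c,"weight_small")[:3]: print("lm",round(d["p"],2),np.round(d["xy"]),np.round(pix2w(c,d["xy"],s["ee_pos"][2]+.027)[:2],4))
E
```

```text
43.05 [0.4379 0.0847 0.0649] [[-0.951, 0.309, 0.003], [0.309, 0.951, -0.001], [-0.003, 0.0, -1.0]] [-0.2  0.3 -0.8] 0.0218
GO [0.244, 1.365, 0.004] [0.0, 0.002, 0.254] dist 0.277
lm 0.98 [322. 290.] [0.4383 0.084 ]
lm 0.88 [264. 172.] [0.3709 0.0766]
```

Emit:
play_rows(
  motion=[
    [0.04, 0.2, 0, 0, 0, 0.05, 10],
    [0.07, 0.4, 0, 0, 0, 0.1, 10],
    [0.11, 0.6, 0, 0, 0, 0.16, 10],
    [0.15, 0.8, 0, 0, 0, 0.22, 10],
    [0.18, 0.98, 0, 0, 0, 0.254, 10],
  ],
)

```text
time: 43.78
ee_pos: [0.4624, 0.2833, 0.0614]
eef_rot: [0.35, 0.937, -0.001, -0.001]
ft_force: [0.1, -0.2, -0.8]
width: 0.0223
```

Emit:
play_rows(
  motion=[
    [0, 0, 0, 0, 0, 0, 10],
  ],
)

```text
time: 43.9
ee_pos: [0.4615, 0.2853, 0.0617]
eef_rot: [0.347, 0.938, 0.0, -0.001]
ft_force: [0.1, -0.5, -0.5]
width: 0.022
```

```bash
python3 - <<'E'
from h import *
s=st(); go(.4758,.3594,.062,49.2)
E
```

```text
43.9 [0.4615 0.2853 0.0617] [[-0.759, 0.651, -0.002], [0.651, 0.759, 0.001], [0.003, -0.0, -1.0]] [ 0.1 -0.5 -0.5] 0.022
GO [0.187, 0.328, -0.001] [-0.0, -0.002, 0.002] dist 0.075
```

Emit:
play_rows(
  motion=[
    [0.08, 0.14, 0, 0, 0, 0, 10],
    [0.15, 0.27, 0, 0, 0, 0, 10],
    [0.187, 0.328, 0, 0, 0, 0, 10],
    [0.187, 0.328, 0, 0, 0, 0, 10],
    [0.187, 0.328, 0, 0, 0, 0, 10],
  ],
)

```text
time: 44.52
ee_pos: [0.4779, 0.3548, 0.0626]
eef_rot: [0.349, 0.937, -0.001, 0.0]
ft_force: [-0.3, -0.1, -0.5]
width: 0.0218
```

```bash
python3 - <<'E'
from h import *
s=st(); go(.4758,.3594,.006,49.2)
c=eyes.camera("wrist"); plate(c,.026)
for d in eyes.landmark_of(c,"weight_small")[:2]: print("lm",round(d["p"],2),np.round(d["xy"]),np.round(pix2w(c,d["xy"],s["ee_pos"][2]+.027)[:2],4))
E
```

```text
44.52 [0.4779 0.3548 0.0626] [[-0.756, 0.655, -0.0], [0.655, 0.756, -0.001], [-0.001, -0.001, -1.0]] [-0.3 -0.1 -0.5] 0.0218
GO [0.023, 0.011, 0.283] [-0.001, 0.0, -0.001] dist 0.057
plate 0.93 508.4 329.7 56.9 123.9 ang -41.3 mean [478.6 355.1]
lm 0.91 [322. 289.] [0.478 0.355]
```

Emit:
play_rows(
  motion=[
    [0.023, 0.011, 0.05, 0, 0, 0, 10],
    [0.023, 0.011, 0.12, 0, 0, 0, 10],
    [0.023, 0.011, 0.2, 0, 0, 0, 10],
    [0.023, 0.011, 0.26, 0, 0, 0, 10],
    [0.023, 0.011, 0.283, 0, 0, 0, 10],
  ],
)

```text
time: 45.3
ee_pos: [0.4753, 0.3605, 0.0052]
eef_rot: [0.349, 0.937, -0.001, -0.0]
ft_force: [-0.2, -0.1, -1.3]
width: 0.0222
```

Emit:
play_rows(
  motion=[
    [0, 0, 0, 0, 0, 0, 10],
    [0, 0, 0.01, 0, 0, 0, 10],
    [0, 0, 0.02, 0, 0, 0, 10],
    [0, 0, 0.02, 0, 0, 0, 10],
  ],
)

```text
time: 45.8
ee_pos: [0.4758, 0.3608, 0.0024]
eef_rot: [0.349, 0.937, -0.0, 0.0]
ft_force: [0.6, 0.3, -0.9]
width: 0.0217
```

Emit:
play_rows(
  motion=[
    [0, 0, 0.005, 0, 0, 0, 10],
    [0, 0, 0.008, 0, 0, 0, 10],
    [0, 0, 0.008, 0, 0, 0, 10],
  ],
)

```text
time: 46.18
ee_pos: [0.4757, 0.3609, 0.0008]
eef_rot: [0.349, 0.937, -0.0, 0.0]
ft_force: [-0.2, -0.3, -1.0]
width: 0.0219
```

Emit:
play_rows(
  motion=[
    [0, 0, 0.005, 0, 0, 0, 10],
    [0, 0, 0.008, 0, 0, 0, 10],
    [0, 0, 0.008, 0, 0, 0, 10],
  ],
)

```text
time: 46.55
ee_pos: [0.4757, 0.3609, -0.0007]
eef_rot: [0.349, 0.937, -0.0, 0.0]
ft_force: [-1.0, -0.8, 1.3]
width: 0.0218
```

Emit:
play_rows(
  motion=[
    [0, 0, 0, 0, 0, 0, 50],
    [0, 0, 0, 0, 0, 0, 50],
    [0, 0, 0, 0, 0, 0, 50],
    [0, 0, 0, 0, 0, 0, 50],
    [0, 0, -0.02, 0, 0, 0, 50],
  ],
)

```text
time: 47.18
ee_pos: [0.4756, 0.3608, 0.0031]
eef_rot: [0.349, 0.937, -0.0, -0.0]
ft_force: [-1.4, -0.5, 0.3]
width: 0.0431
```

Emit:
play_rows(
  motion=[
    [0, 0, -0.1, 0, 0, 0, 50],
    [0, 0, -0.25, 0, 0, 0, 50],
    [0, 0, -0.45, 0, 0, 0, 100],
    [0, 0, -0.65, 0, 0, 0, 100],
    [0, 0, -0.65, 0, 0, 0, 100],
  ],
)

```text
time: 47.8
ee_pos: [0.4769, 0.3627, 0.1378]
eef_rot: [0.349, 0.937, 0.003, 0.002]
ft_force: [-0.3, -0.2, 0.5]
width: 0.0658
```

Emit:
play_rows(
  motion=[
    [0.1, -0.2, 0, 0, 0, 0, 100],
    [0.1, -0.5, 0, 0, 0, 0, 100],
    [0.1, -0.7, 0, 0, 0, 0, 100],
    [0.1, -0.7, 0, 0, 0, 0, 100],
  ],
)

```text
time: 48.3
ee_pos: [0.3685, 0.265, 0.1331]
eef_rot: [0.35, 0.937, -0.002, 0.002]
ft_force: [0.6, -0.1, -0.3]
width: 0.0864
```

```bash
python3 - <<'E'
from h import *
st(); C=np.array([.509,.3305]); a=np.radians(-41); A=np.array([[np.cos(a),np.sin(a)],[-np.sin(a),np.cos(a)]])
out=[]
for n in ("top","scene"):
    c=eyes.camera(n); plate(c,.026)
    for l in ("weight_large","weight_square","weight_small"):
        for d in eyes.landmark_of(c,l):
            w=A@(pix2w(c,d["xy"],.026)[:2]-C)
            if np.linalg.norm(w)<.1: print(n,l,round(d["p"],2),"phone frame mm",np.round(w*1000,1))
    u=np.int32(w2pix(c,[*C,.02])); k=60 if n=="top" else 80
    out.append(cv2.resize(c["image"][u[1]-k:u[1]+k,u[0]-k:u[0]+k],(400,400),interpolation=cv2.INTER_CUBIC))
cv2.imwrite("pics/end.png",np.hstack(out)[:,:,::-1])
E
```

```text
48.3 [0.3685 0.265  0.1331] [[-0.755, 0.656, 0.002], [0.656, 0.755, -0.005], [-0.005, -0.002, -1.0]] [ 0.6 -0.1 -0.3] 0.0864
plate 0.85 507.9 329.1 60.2 120.3 ang -40.6 mean [497.7 327.6]
top weight_large 0.91 phone frame mm [41.4 -4.6]
top weight_large 0.19 phone frame mm [-46.1   0.8]
top weight_square 0.56 phone frame mm [-3.9 -2.7]
top weight_small 0.71 phone frame mm [-51.5   2.1]
top weight_small 0.48 phone frame mm [-3.  -9.1]
plate 0.62 514.4 335.3 70.2 120.8 ang -38.6 mean [518.9 347.2]
scene weight_large 0.58 phone frame mm [47.9 -0.9]
scene weight_square 0.63 phone frame mm [-1.9 -2.6]
scene weight_small 0.84 phone frame mm [-45.5   0.5]
```

View pics/end.png

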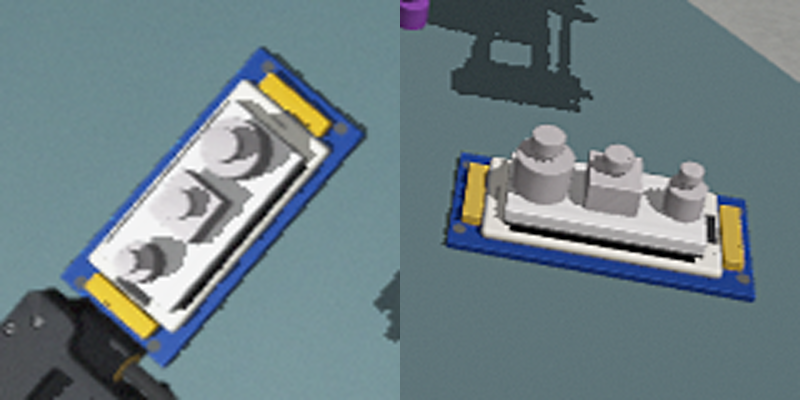

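Emit:
play_rows(
  motion=[
    [0, 0, 0, 0, 0, 0, 100],
    [0, 0, 0, 0, 0, 0, 100],
    [0, 0, 0, 0, 0, 0, 100],
  ],
)

```text
time: 49.18
ee_pos: [0.3691, 0.268, 0.1332]
eef_rot: [0.349, 0.937, -0.0, 0.0]
ft_force: [0.2, 0.2, -1.0]
width: 0.0869
```

```bash
python3 -c "
from h import *
st(); job.close_job()"
```

```text
49.17 [0.3691 0.268  0.1332] [[-0.757, 0.654, 0.0], [0.654, 0.757, -0.0], [-0.0, -0.0, -1.0]] [ 0.2  0.2 -1. ] 0.0869
the job is handed in; nothing more can be done
```

The job is handed in, at 49 s on the robot's clock. The plate lies on the closed phone, and the square, large and small weights were set upright on it in that order, each lowered to contact before release.

**Last checks:**
- **Picture:** the final view shows all three weights upright on the plate, with the gripper clear.
- **Plate:** about 1–2 mm from the phone's centre and within about 1° of its length (wrist and top views). The scene view put it about 7 mm off, but its outline there takes in the plate's side faces.
- **Square weight:** 2–4 mm from the centre along the phone and about 3 mm across.
- **Large weight:** 41–48 mm towards the earpiece end, up to 5 mm across.
- **Small weight:** 45 mm towards the home-button end in the scene view and at release. The top view put it at 51 mm, still inside the 55 mm limit.

**What went wrong or disagreed:**
- **Fingertip height:** the real fingertips are about 33 mm short of the reported TCP. My first two plate grasps therefore closed above the plate without touching it.
- **Bench contact:** I found the offset by lowering the open fingers onto the bench. I went one step too far, and the force reached about 77 N upward (about 83 N in all), below the 120 N limit.
- **Grip width:** the jaws read about 2 mm narrow on the two round weights, but both held firmly.
- **Bystanders:** I kept clear of the opened phone, multimeter, bottle, screwdriver and purple look-alikes. I did not measure their positions again at the end.

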